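Portion cedar balls into drawer boxes

ROBOT

A 7-joint arm with a two-finger parallel gripper is mounted at the origin on the work surface; the furniture and walls round the work are solid. World frame = base frame: x ahead of the robot, y to its left, z up, the work surface at z = 0. Lengths are in m, angles in degrees, forces in N, time in s.
With the tool pointing down it reaches from about 0.425 to 0.875 m from the base axis. Payload 4.7 kg.
Tool frame: the origin (TCP) lies on the mounting face of the last link; the fingertips stand tcp_to_tips ahead of it and the grasp point (between the pads) lies 164 mm ahead of it (tcp_to_tips is the distance from the TCP to the fingertips, in m); z points along the fingers, y is the line along which they close (so a half turn about z gives the same grasp; the last joint's range is limited). The gripper opens to 87 mm and grips with 3 to 60 N. Pads are 19 mm wide; open, the fingers measure 117 mm over their backs; the gripper's body (75 mm by 190 mm) begins 51 mm behind the grasp point.
Start: joints at [-75.396, 18.392, -4.016, 83.108, 1.295, 78.541, -3.26], TCP at [0.155, 0.631, 0.405] pointing down, gripper open.
Joint ranges: [-163.93, 163.93], [-17.29, 119.83], [-79.2, 71.16], [3.27, 140.29], [-89.18, 269.18], [5.43, 117.66], [-154.24, 154.24]. Speed limits (degrees/s): [147.25, 147.25, 180, 180, 180, 180, 180].

INTERFACE

Orientations are given as [roll, pitch, yaw] about the fixed x, y, z axes, in that order (R = Rz(yaw) Ry(pitch) Rx(roll)).
In Python, from cell import get_obs, read_camera, sign_off, tcp_to_tips gives the robot as it stands.
- The arm moves only by the tool drive_tool, never from a script. Its argument "rows" is one flat list of numbers, 7 for each row, row after row: the shift along the tool's x, y, z in m, then the turn, a rotation vector about the tool's x, y, z in rad, then the gripper command: -1 is shut, 1 is fully open, values between are in proportion. In form: [tx, ty, tz, rx, ry, rz, fingers, tx, ty, tz, rx, ry, rz, fingers, ...]. A call has 1 to 5 rows; each row shifts and turns the commanded pose from where the row before left it, along the tool's axes as they then stand; what a row does not reach is not made up. A row lasts 1/8 s, in which the tool goes at most 62.5 mm and 10.7 degrees, less where a joint would pass 70% of its speed; a pose out of reach is approached as far as the arm can. A call is refused whole if a number of a shift passes 0.0625 or a number of a turn 0.188, either way. A call with a gripper value outside its range is refused whole. The fingers move at their own pace and stop on an object; "grip_force" is the grip in N (left out, the last holds). Time passes only in rows, so rows that do not move let the fingers close. It gives the time, the measured TCP pose, the force, the opening and the grip force at its end, in the units of the state.
- get_obs(): the state, without advancing time (a new reading comes with each control period).
- read_camera(name): name is "scene" or "side" or "wrist"; returns a dict with "color" (400x640x3 uint8, blue, green, red), "fov_y" (degrees; the focal length in pixels is half the picture's height over the tangent of half this angle, whatever the lens; pixels are square), "cx", "cy" (the principal point, pixels), "cam_to_world" (4x4, takes a point from camera to world coordinates); the wrist camera has in their place "mount" (4x4, takes a point from camera to tool coordinates, whose origin is the TCP and whose axes are the flange's). Camera axes: x right, y up, looking along -z (the intrinsics and any distortion apply to the point x, -y, -z); pixel columns grow to the right and rows downward; lengths in m; the calibration is good to about 2 mm. A picture is of the moment at which its call begins: read the wrist's pose just before it. There is no depth.
- sign_off(): hands the job in; it is judged then, once.
The state is a dict: "time_s": time; "qpos": joint angles; "joint_velocities": joint speeds; "effort": joint torques, N m; "tool_pos": TCP position; "tool_rot": TCP orientation; "force": force on the tool from outside, world axes, zero at the start; "wrist_torque": the same for the moment, N m; "grip_width": finger opening in m; "grasp_force": force on a finger pad.
Only numpy, scipy, OpenCV 4.12 (cv2) and the standard library are available. Lean on these libraries where they do the work, as an engineer would, in place of code of your own. Each camera call takes 0.05 s, during which the arm holds its last target. There are 200 camera calls.

TASK

Pack the cedar moth balls for the drawers: with the feeder's gate shut, seat every empty cardboard box fully down in the dock's recesses, one per recess, starting at the feeder's left end (where the gate's red handle stands and the gate opens first) and leaving no gap. Then slide the gate open only far enough to drop the pair of balls of each occupied place into its box, keep all the other balls in the hopper, and shut the gate fully again. Last, press a green lid flush into the mouth of each box and leave the boxes in the dock.

Things in the scene. Friction and masses are not known exactly. Their poses are not given: they have to be found in the camera images.
- feeder: Fixed cedar-ball feeder; origin at the centre of the underside of its grey dock (104 x 304 mm, top at z 20 mm), +x to the back (away from the robot), +y to its left end, z up. The dock has four recesses in a row along y. Behind it a chute slopes down to it from the hopper; its lip is at x 48 mm, z 82 mm. Balls let out of a compartment roll forward into what stands in the recess before it.
- hopper_top (a point): centre of the open top of the hopper, 185 mm above the counter; axes as the feeder's. The hopper is 78 mm in x, 304 mm in y, with a clear front and four compartments 36 mm wide in y, 72 mm apart, one behind and above each recess; each holds two balls that rest on the gate. Compartment 1 is at the left (+y) end; the gate opens 1 first, then 2, 3, 4.
- recess_1 (a point): centre of the floor (6 mm above the counter) of recess 1 of the dock; axes as the feeder's. The recess is 88 (x) x 48 (y) mm, 14 mm deep, chamfered 3 mm, for a box. Recesses are 72 mm apart; 1 is at the feeder's left (+y) end, 4 at the right.
- recess_2 (a point): centre of the floor (6 mm above the counter) of recess 2 of the dock; axes as the feeder's. The recess is 88 (x) x 48 (y) mm, 14 mm deep, chamfered 3 mm, for a box. Recesses are 72 mm apart; 1 is at the feeder's left (+y) end, 4 at the right.
- recess_3 (a point): centre of the floor (6 mm above the counter) of recess 3 of the dock; axes as the feeder's. The recess is 88 (x) x 48 (y) mm, 14 mm deep, chamfered 3 mm, for a box. Recesses are 72 mm apart; 1 is at the feeder's left (+y) end, 4 at the right.
- recess_4 (a point): centre of the floor (6 mm above the counter) of recess 4 of the dock; axes as the feeder's. The recess is 88 (x) x 48 (y) mm, 14 mm deep, chamfered 3 mm, for a box. Recesses are 72 mm apart; 1 is at the feeder's left (+y) end, 4 at the right.
- gate (a joint): opening of the hopper's steel bottom gate in m: 0 = shut, up to 0.25. It slides towards the feeder's right end (-y of the feeder), stays where it is left and takes about 2 N. Compartments 1 to k (and no more) are clear when it is open about 0.072 k - 0.008 m (+/- 0.015).
- gate_handle (a point): grip point on the gate's red upright handle: a post 18 mm (feeder x) by 16 mm (feeder y), its top 15 mm above this point, standing free behind the hopper and 31 mm above its top; axes as the feeder's; moves with the gate. Below z 181 mm of the feeder the post widens to 24 mm in y.
- box_1_c (a point): centre (half-way up) of an open cardboard box 84 (x) x 44 (y) x 72 mm (z), walls 3 mm; in its mouth (78 x 38 mm) is a ledge 8 mm wide, 10 mm below the rim, at both x ends, on which a lid rests. Two balls fit below it. May be absent (two or three of the boxes are there).
- box_2_c (a point): centre (half-way up) of an open cardboard box 84 (x) x 44 (y) x 72 mm (z), walls 3 mm; in its mouth (78 x 38 mm) is a ledge 8 mm wide, 10 mm below the rim, at both x ends, on which a lid rests. Two balls fit below it. May be absent (two or three of the boxes are there).
- box_3_c (a point): centre (half-way up) of an open cardboard box 84 (x) x 44 (y) x 72 mm (z), walls 3 mm; in its mouth (78 x 38 mm) is a ledge 8 mm wide, 10 mm below the rim, at both x ends, on which a lid rests. Two balls fit below it. May be absent (two or three of the boxes are there).
- lid_1_c (a point): centre (half-way up) of a green lid, in all 46 mm high: a plate 74 (x) x 34 (y) x 10 mm with edges rounded to 5 mm and a grip rib 40 (x) x 12 (y) x 36 mm on top. Lying on the counter this point is 23 mm up; flush in a box it is 49 mm above the box's centre. Any lid fits any box, and a spare lid stays where it is.
- lid_2_c (a point): centre (half-way up) of a green lid, in all 46 mm high: a plate 74 (x) x 34 (y) x 10 mm with edges rounded to 5 mm and a grip rib 40 (x) x 12 (y) x 36 mm on top. Lying on the counter this point is 23 mm up; flush in a box it is 49 mm above the box's centre. Any lid fits any box, and a spare lid stays where it is.
- lid_3_c (a point): centre (half-way up) of a green lid, in all 46 mm high: a plate 74 (x) x 34 (y) x 10 mm with edges rounded to 5 mm and a grip rib 40 (x) x 12 (y) x 36 mm on top. Lying on the counter this point is 23 mm up; flush in a box it is 49 mm above the box's centre. Any lid fits any box, and a spare lid stays where it is.
- ball_1a_center (a point): centre of a wooden ball, 28 mm diameter, at first in compartment 1 of the hopper
- ball_1b_center (a point): centre of a wooden ball, 28 mm diameter, at first in compartment 1 of the hopper
- ball_2a_center (a point): centre of a wooden ball, 28 mm diameter, at first in compartment 2 of the hopper
- ball_2b_center (a point): centre of a wooden ball, 28 mm diameter, at first in compartment 2 of the hopper
- ball_3a_center (a point): centre of a wooden ball, 28 mm diameter, at first in compartment 3 of the hopper
- ball_3b_center (a point): centre of a wooden ball, 28 mm diameter, at first in compartment 3 of the hopper
- ball_4a_center (a point): centre of a wooden ball, 28 mm diameter, at first in compartment 4 of the hopper
- ball_4b_center (a point): centre of a wooden ball, 28 mm diameter, at first in compartment 4 of the hopper
Mind the look-alikes: they are no part of the job. What is shaped like the part that bears lid_1_c but purple is not meant.

How it is judged:
By the outcome, as a careful person would: the job done as asked, in the order asked, and still so for the second after the job is handed in, with the robot touching nothing.
Of box_1, box_2, box_3 only 2 to 3 are there at a start; the rules pass over those that are not, and their reading is None.
At some moment in a run one of lid_1, lid_2, lid_3 may be knocked a few centimetres aside while the robot is not near it.
It also fails if it takes over 210 s, if anything falls off the work surface, if the arm or the gripper's body presses on something with over 40 N, if the wrist force passes 120 N, or if a joint passes its speed limit or range.

## Working session

There is one attempt and no reset: what is moved stays moved. The work goes in short steps, Python scripts to look and compute and a tool call to move; the robot and the scene stay as the last step left them, time stands still between calls to the robot, and variables do not carry over. Pictures are saved under pics/ and viewed, at most 14 in all, crops included, and the job is handed in when it is done.

Besides the shell and the picture viewer there is one more tool, called after ">>>" by a JSON object that holds its "op" and its "data". drive_tool: Moves the arm, as the interface text tells. Its arguments: {"type":"object","properties":{"rows":{"type":"array","items":{"type":"number"}},"grip_force":{"type":"number"}},"required":["rows"]}

```bash
mkdir -p pics; ls; python3 - <<'E'
from cell import *
import cv2,numpy as np
o=get_obs();print({k:np.round(v,3).tolist() for k,v in o.items()},tcp_to_tips)
for n in("scene","side","wrist"):
    d=read_camera(n);cv2.imwrite(f"pics/{n}0.png",d["color"])
    print(n,{k:(np.round(v,4).tolist()) for k,v in d.items() if k!="color"})
E
```

```text
pics
{'time_s': 0.0, 'qpos': [-75.393, 18.44, -4.014, 83.178, 1.294, 78.541, -3.259], 'joint_velocities': [0.029, 0.072, -0.083, 0.043, -0.045, -0.063, -0.136], 'effort': [0.001, -49.131, -0.403, -31.252, -0.064, 0.044, 0.0], 'tool_pos': [0.155, 0.631, 0.404], 'tool_rot': [-179.887, 0.005, 166.203], 'force': [0.241, -0.105, -0.389], 'wrist_torque': [0.022, 0.033, -0.003], 'grasp_force': 0.0, 'grip_width': 0.087} 0.1822
scene {'fov_y': 57.2172, 'cx': 319.6672, 'cy': 198.2473, 'cam_to_world': [[0.8316, 0.4951, -0.2517, 0.259], [-0.5552, 0.7311, -0.3966, -0.3409], [-0.0123, 0.4695, 0.8828, 1.1456], [0.0, 0.0, 0.0, 1.0]]}
side {'fov_y': 54.3384, 'cx': 320.4845, 'cy': 200.991, 'cam_to_world': [[0.9249, 0.1925, -0.3279, 0.1682], [-0.3798, 0.5072, -0.7736, -0.8107], [0.0173, 0.8401, 0.5422, 0.7804], [0.0, 0.0, 0.0, 1.0]]}
wrist {'fov_y': 70.6941, 'cx': 317.9444, 'cy': 196.8345, 'mount': [[0.0016, 0.9697, 0.2442, 0.0671], [1.0, -0.0018, 0.0007, -0.0002], [0.0011, 0.2442, -0.9697, 0.02], [0.0, 0.0, 0.0, 1.0]]}
```

View pics/scene0.png

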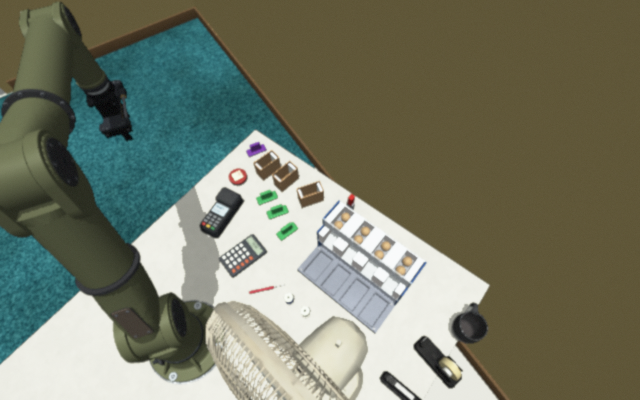

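View pics/side0.png

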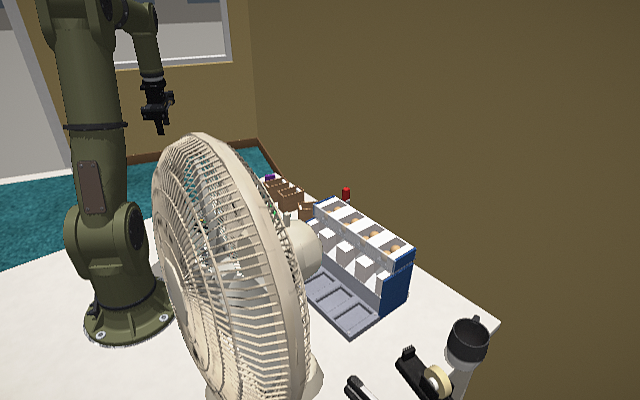

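```bash
cat > h.py <<'E'
from cell import *
import cv2,numpy as np
from scipy.spatial.transform import Rotation as Ro
def tcp():
    o=get_obs();T=np.eye(4);T[:3,:3]=Ro.from_euler('xyz',o['tool_rot'],degrees=True).as_matrix();T[:3,3]=o['tool_pos'];return T
def cam(n,save=None):
    T=tcp();d=read_camera(n)
    d['T']=T@d['mount'] if n=='wrist' else np.array(d['cam_to_world'])
    d['f']=200/np.tan(np.radians(d['fov_y']/2))
    if save:cv2.imwrite(f'pics/{save}.png',d['color'])
    return d
def ray(d,u,v):
    r=d['T'][:3,:3]@np.array([(u-d['cx'])/d['f'],-(v-d['cy'])/d['f'],-1]);return d['T'][:3,3],r/np.linalg.norm(r)
def onz(d,u,v,z):
    o,r=ray(d,u,v);return o+r*(z-o[2])/r[2]
def proj(d,p):
    q=d['T'][:3,:3].T@(np.array(p)-d['T'][:3,3]);return d['cx']+d['f']*q[0]/-q[2],d['cy']-d['f']*q[1]/-q[2]
def tri(obs):
    A=np.zeros((3,3));b=np.zeros(3)
    for d,u,v in obs:
        o,r=ray(d,u,v);P=np.eye(3)-np.outer(r,r);A+=P;b+=P@o
    p=np.linalg.solve(A,b);return p,[np.linalg.norm(np.subtract(proj(d,p),(u,v))) for d,u,v in obs]
def blobs(d,m,amin=30):
    n,l,s,c=cv2.connectedComponentsWithStats(m.astype('uint8'));
    return [(c[i].round(1).tolist(),int(s[i,4]),s[i,:4].tolist(),l==i) for i in range(1,n) if s[i,4]>=amin]
def masks(d):
    h=cv2.cvtColor(d['color'],cv2.COLOR_BGR2HSV);H,S,V=cv2.split(h)
    return dict(green=(H>40)&(H<80)&(S>120),purple=(H>120)&(H<155)&(S>90),brown=(H>3)&(H<18)&(S>80)&(V>30)&(V<170),red=((H<4)|(H>175))&(S>170)&(V>90))
def go(p,yaw,roll=180,pitch=0):
    "tool shift (tool axes) and turn to reach a world TCP pose"
    T=tcp();R=Ro.from_euler('xyz',[roll,pitch,yaw],degrees=True).as_matrix()
    print('shift',(T[:3,:3].T@(np.array(p)-T[:3,3])).round(4),'turn',Ro.from_matrix(T[:3,:3].T@R).as_rotvec().round(4))
E
python3 - <<'E'
from h import *
d=cam('scene');
for k,m in masks(d).items():
    for c,a,b,_ in blobs(d,m,20): 
        if c[0]>190 and 120<c[1]<330 : print(k,c,a,b,onz(d,*c,{'green':.02,'brown':.05,'purple':.02,'red':.2}[k]).round(3))
for n,u,v in(('dockFL',327,240),('dockFL2',298,268),('dockFR',376,330)):print(n,onz(d,u,v,.02).round(3))
E
```

```text
green [266.3, 196.6] 142 [258, 191, 19, 13] [0.429 0.275 0.02 ]
green [276.9, 210.8] 147 [268, 205, 19, 13] [0.432 0.206 0.02 ]
green [286.8, 230.3] 150 [278, 223, 19, 16] [0.422 0.126 0.02 ]
purple [255.5, 148.8] 143 [247, 143, 19, 13] [0.497 0.475 0.02 ]
brown [276.0, 171.5] 648 [256, 154, 42, 36] [0.503 0.326 0.05 ]
brown [310.4, 194.9] 325 [299, 183, 24, 23] [0.552 0.18  0.05 ]
red [350.7, 199.0] 31 [349, 195, 5, 9] [0.602 0.031 0.2  ]
dockFL [0.514 0.022 0.02 ]
dockFL2 [ 0.385 -0.005  0.02 ]
dockFR [ 0.474 -0.289  0.02 ]
```

```bash
python3 -c "
import cv2
a=cv2.imread('pics/scene0.png')[130:340,220:440];cv2.imwrite('pics/crop0.png',cv2.resize(a,None,fx=2.8,fy=2.8,interpolation=cv2.INTER_CUBIC)[:600])"
```

```text
(no output)
```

View pics/crop0.png

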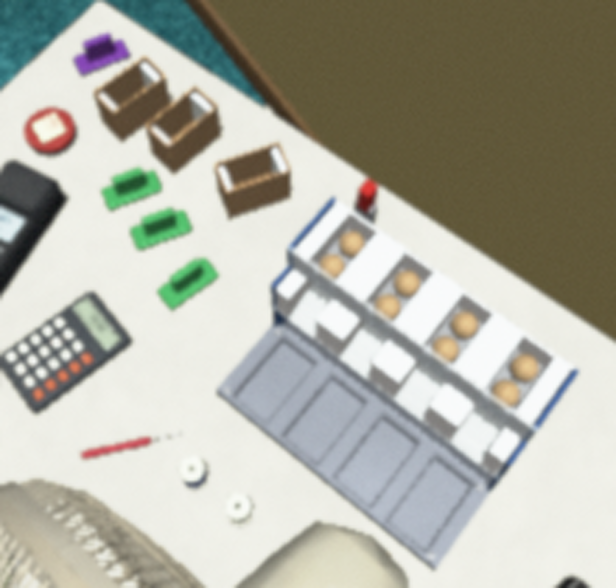

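```bash
python3 - <<'E'
from h import *
s=cam('scene');e=cam('side')
for n,a,b in(('fanmotor back',(366,345),(322,248)),('motor top',(338,318),(302,222)),('grille top',(222,303),(200,135)),('handle top',(351,196),(346,188))):
    p,r=tri([(s,*a),(e,*b)]);print(n,p.round(3),np.round(r,1))
# next view pose: above boxes/lids
go([.42,.20,.45],180)
E
```

```text
fanmotor back [ 0.381 -0.316  0.333] [0.8 1. ]
motor top [ 0.366 -0.242  0.343] [2.6 2.9]
grille top [ 0.204 -0.131  0.502] [9.7 9.5]
handle top [0.603 0.032 0.215] [0. 0.]
shift [-0.3602 -0.3556 -0.0454] turn [-0.0006 -0.     -0.2407]
```

>>> {"op": "drive_tool", "data": {"rows": [-0.04,-0.0395,-0.005,0,0,-0.027,1,-0.04,-0.0395,-0.005,0,0,-0.027,1,-0.04,-0.0395,-0.005,0,0,-0.027,1,-0.04,-0.0395,-0.005,0,0,-0.027,1,-0.04,-0.0395,-0.005,0,0,-0.027,1]}}

```text
time_s: 0.92
tool_pos: [0.3156, 0.3985, 0.4301]
tool_rot: [180.0, 0.0, 174.0]
force: [1.2, -0.3, 0.5]
grip_width: 0.0871
grasp_force: 0.0
```

>>> {"op": "drive_tool", "data": {"rows": [-0.04,-0.0395,-0.005,0,0,-0.027,1,-0.04,-0.0395,-0.005,0,0,-0.027,1,-0.04,-0.0395,-0.005,0,0,-0.027,1,-0.04,-0.0395,-0.005,0,0,-0.027,1,0,0,0,0,0,0,1]}}

```text
time_s: 1.55
tool_pos: [0.467, 0.2275, 0.4505]
tool_rot: [-180.0, 0.1, 179.6]
force: [0.4, -0.2, -0.5]
grip_width: 0.087
grasp_force: 0.0
```

```bash
python3 - <<'E'
from h import *
d=cam('wrist','w1');print(tcp().round(3))
for k,m in masks(d).items():
    for c,a,b,_ in blobs(d,m,80): print(k,c,a,b,onz(d,*c,{'green':.02,'brown':.05,'purple':.02,'red':.2}[k]).round(3))
E
```

```text
[[-1.     0.003  0.     0.465]
 [ 0.003  1.     0.     0.23 ]
 [-0.     0.    -1.     0.45 ]
 [ 0.     0.     0.     1.   ]]
green [253.0, 140.2] 927 [239, 116, 28, 50] [0.42  0.134 0.02 ]
green [354.0, 144.5] 955 [340, 120, 29, 51] [0.427 0.279 0.02 ]
green [307.3, 146.8] 1018 [293, 122, 30, 51] [0.43  0.212 0.02 ]
purple [485.6, 189.8] 1057 [467, 166, 39, 47] [0.495 0.477 0.02 ]
brown [228.9, 15.0] 94 [224, 10, 11, 11] [0.271 0.121 0.05 ]
brown [231.4, 29.0] 84 [226, 25, 11, 9] [0.287 0.123 0.05 ]
brown [410.0, 194.9] 433 [401, 161, 18, 67] [0.494 0.355 0.05 ]
brown [437.9, 196.2] 436 [420, 166, 29, 62] [0.496 0.393 0.05 ]
brown [368.9, 208.1] 1121 [348, 181, 43, 60] [0.513 0.298 0.05 ]
brown [292.1, 224.9] 342 [278, 211, 36, 30] [0.538 0.19  0.05 ]
red [148.7, 21.5] 190 [143, 0, 13, 43] [0.326 0.105 0.2  ]
```

View pics/w1.png

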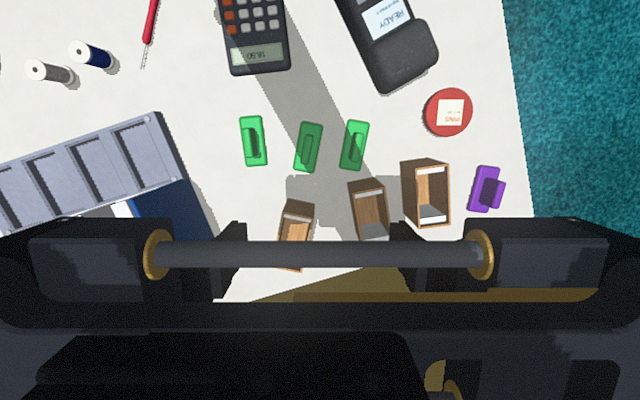

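>>> {"op": "drive_tool", "data": {"rows": [0.045,0.025,0,0,0,0,1,0.045,0.025,0,0,0,0,1,0,0,0,0,0,0,1,0,0,0,0,0,0,1]}}

```text
time_s: 2.1
tool_pos: [0.3734, 0.2825, 0.4499]
tool_rot: [-180.0, 0.0, -179.8]
force: [-0.1, 0.2, 0.2]
grip_width: 0.0867
grasp_force: 0.0
```

```bash
python3 - <<'E'
from h import *
d=cam('wrist','w2');np.save('w2.npy',d['T']);print(tcp().round(3)[:3,3],get_obs()['force'])
E
```

```text
[0.374 0.282 0.45 ] [ 0.25630773 -0.74136838  0.2752952 ]
```

>>> {"op": "drive_tool", "data": {"rows": [-0.025,-0.055,-0.02,0,0,0,1,-0.025,-0.055,-0.02,0,0,0,1,-0.02,-0.055,-0.02,0,0,0,1,0,0,0,0,0,0,1,0,0,0,0,0,0,1]}}

```text
time_s: 2.78
tool_pos: [0.4436, 0.1189, 0.5088]
tool_rot: [180.0, -0.0, -180.0]
force: [0.1, 0.1, -0.2]
grip_width: 0.0869
grasp_force: 0.0
```

```bash
python3 - <<'E'
from h import *
d=cam('wrist','w3');np.save('w3.npy',d['T']);print(tcp().round(3)[:3,3])
a=cv2.imread('pics/w2.png')[:300];b=d['color'][:300]
cv2.imwrite('pics/w23.png',np.vstack([a,b]))
E
```

```text
[0.443 0.12  0.508]
```

View pics/w23.png

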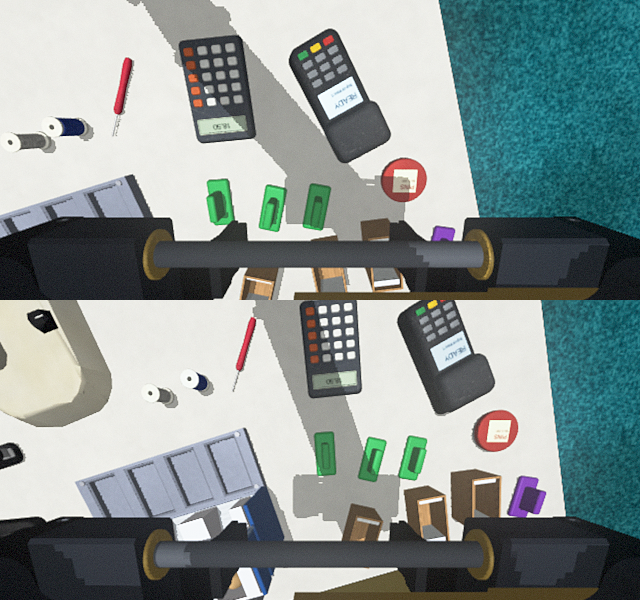

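>>> {"op": "drive_tool", "data": {"rows": [-0.035,0.0375,0.015,0,0,0,1,-0.035,0.0375,0.015,0,0,0,1,-0.035,0.0375,0.015,0,0,0,1,-0.035,0.0375,0.015,0,0,0,1,0,0,0,0,0,0,1]}}

```text
time_s: 3.45
tool_pos: [0.5828, 0.2753, 0.4429]
tool_rot: [-179.8, -0.4, -179.5]
force: [-0.5, -0.4, -0.5]
grip_width: 0.0871
grasp_force: 0.0
```

>>> {"op": "drive_tool", "data": {"rows": [0,0,0,0,0,0,1]}}

```text
time_s: 3.58
tool_pos: [0.5826, 0.2701, 0.448]
tool_rot: [-179.9, -0.1, -179.8]
force: [-0.9, -0.4, 1.7]
grip_width: 0.0866
grasp_force: 0.0
```

```bash
python3 - <<'E'
from h import *
d=cam('wrist','w4');np.save('w4.npy',d['T']);print(tcp().round(3)[:3,3])
E
```

```text
[0.583 0.269 0.449]
```

>>> {"op": "drive_tool", "data": {"rows": [-0.01,-0.06,0,0,0,0,1,-0.01,-0.06,0,0,0,0,1,-0.005,-0.05,0,0,0,0,1,0,0,0,0,0,0,1,0,0,0,0,0,0,1]}}

```text
time_s: 4.25
tool_pos: [0.6077, 0.0992, 0.4505]
tool_rot: [179.9, 0.1, -179.9]
force: [-0.2, -0.3, 0.8]
grip_width: 0.0871
grasp_force: 0.0
```

```bash
python3 - <<'E'
from h import *
d=cam('wrist','w5');np.save('w5.npy',d['T']);print(tcp().round(3)[:3,3])
cv2.imwrite('pics/w45.png',np.vstack([cv2.imread('pics/w4.png')[:290],d['color'][:290]]))
E
```

```text
[0.608 0.1   0.45 ]
```

View pics/w45.png

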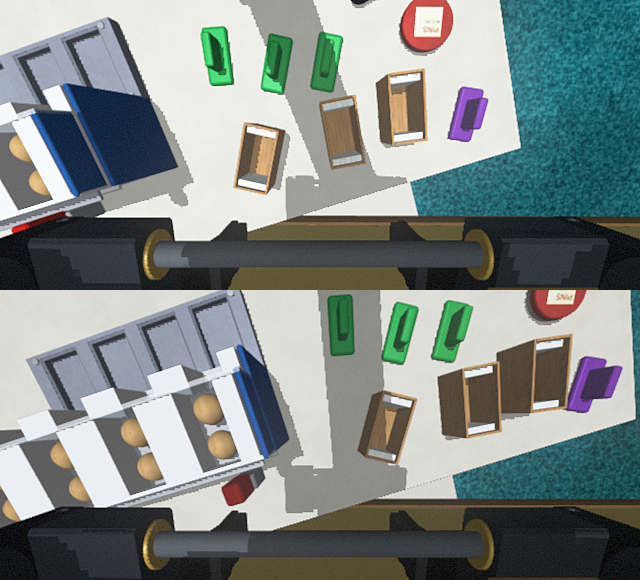

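```bash
python3 - <<'E'
from h import *
def ld(n):
    d=cam('wrist') if 0 else dict(f=200/np.tan(np.radians(70.6941/2)),cx=317.9444,cy=196.8345);d['T']=np.load(n+'.npy');d['color']=cv2.imread(f'pics/{n}.png');return d
D={n:ld(n) for n in('w3','w4','w5')}
for n in('w4','w5'):
    d=D[n];h=cv2.cvtColor(d['color'],cv2.COLOR_BGR2HSV);m=(h[...,1]<40)&(h[...,2]>150)
    m[222:]=0
    for c,a,b,l in blobs(d,m,40):
        if a<500 and c[0]>220: print(n,'ledge',c,a,b,onz(d,*c,.062).round(4)[:2])
    for k in('green','red','purple'):
        for c,a,b,l in blobs(d,masks(d)[k],100):
            pts=np.argwhere(l)[:,::-1].astype('float32');print(n,k,c,a,np.round(cv2.minAreaRect(pts)[2],1),onz(d,*c,{'green':.015,'red':.2,'purple':.02}[k]).round(4)[:2])
d=D['w3'];h=cv2.cvtColor(d['color'],cv2.COLOR_BGR2HSV);print(h[160,230],h[150,180],h[140,215])
a=np.vstack([cv2.resize(d['color'][120:225,70:270],None,fx=4,fy=2.7)[:290],cv2.resize(D['w4']['color'][60:200,220:440],None,fx=3.6,fy=2.2)]) if 0 else cv2.resize(d['color'][120:230,70:270],None,fx=4,fy=4,interpolation=cv2.INTER_CUBIC)
cv2.imwrite('pics/dock3.png',a)
E
```

```text
w4 ledge [404.8, 78.2] 229 [390, 73, 31, 11] [0.4582 0.3737]
w4 ledge [337.4, 104.1] 213 [322, 98, 32, 13] [0.4884 0.2928]
w4 ledge [261.0, 132.0] 193 [247, 126, 29, 13] [0.5226 0.1968]
w4 ledge [408.0, 136.4] 215 [394, 132, 29, 10] [0.527  0.3832]
w4 ledge [346.7, 159.7] 176 [332, 155, 30, 11] [0.557  0.3063]
w4 ledge [251.6, 184.4] 191 [238, 179, 28, 12] [0.5903 0.1814]
w4 green [216.9, 55.2] 1438 82.5 [0.4233 0.1326]
w4 green [326.1, 61.6] 1321 10.3 [0.4305 0.2793]
w4 green [276.1, 63.4] 1327 9.5 [0.433  0.2118]
w4 red [20.5, 227.7] 103 71.6 [0.6012 0.014 ]
w4 purple [466.8, 113.6] 1098 14.0 [0.497  0.4752]
w5 ledge [559.3, 6.5] 269 [547, 0, 28, 14] [0.4069 0.3772]
w5 ledge [549.0, 54.5] 188 [536, 49, 27, 11] [0.4575 0.3757]
w5 ledge [478.3, 81.5] 194 [464, 76, 29, 12] [0.488  0.2954]
w5 ledge [397.6, 110.7] 191 [383, 105, 29, 13] [0.5225 0.1992]
w5 ledge [545.4, 114.4] 189 [533, 110, 26, 10] [0.5263 0.3853]
w5 ledge [481.1, 138.4] 188 [468, 133, 27, 12] [0.5561 0.3087]
w5 ledge [381.9, 164.6] 155 [368, 160, 28, 11] [0.5901 0.1835]
w5 green [340.8, 34.5] 1394 87.9 [0.4237 0.1296]
w5 green [450.6, 40.6] 1182 14.7 [0.4304 0.2762]
w5 green [399.4, 42.3] 1270 14.0 [0.4327 0.208 ]
w5 purple [591.6, 93.2] 1679 19.3 [0.4965 0.4759]
[113  33 202] [110  37 194] [107  32 168]
```

View pics/dock3.png

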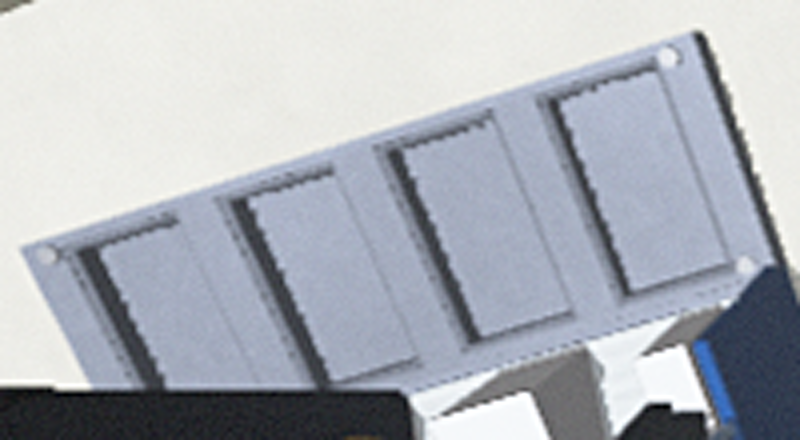

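```bash
cat >> h.py <<'E'
def ld(n):
    d=dict(f=200/np.tan(np.radians(70.6941/2)),cx=317.9444,cy=196.8345);d['T']=np.load(n+'.npy');d['color']=cv2.imread(f'pics/{n}.png');return d
E
python3 - <<'E'
from h import *
w3,w4,w5=map(ld,('w3','w4','w5'))
for nm,a,b,c,e in(('A',(404.8,78.2),(549,54.5),(408,136.4),(545.4,114.4)),('B',(337.4,104.1),(478.3,81.5),(346.7,159.7),(481.1,138.4)),('C',(261,132),(397.6,110.7),(251.6,184.4),(381.9,164.6))):
    p,r=tri([(w4,*a),(w5,*b)]);q,s=tri([(w4,*c),(w5,*e)]);v=q-p
    print('box',nm,p.round(4),q.round(4),'mid',((p+q)/2).round(4),'len',np.linalg.norm(v).round(4),'yaw',np.degrees(np.arctan2(v[1],v[0])).round(1),np.round(r+s,1))
for nm,a,b in(('L1',(216.9,55.2),(340.8,34.5)),('L2',(276.1,63.4),(399.4,42.3)),('L3',(326.1,61.6),(450.6,40.6))):
    p,r=tri([(w4,*a),(w5,*b)]);print(nm,p.round(4),np.round(r,1))
FL=onz(w3,244.25,128,.02);FR=onz(w3,75.5,181.5,.02);BL=onz(w3,70+768/4,120+262/4,.02)
y=FL-FR;L=np.linalg.norm(y);y/=L;x=np.array([y[1],-y[0],0]);print(FL.round(4),FR.round(4),'L',L.round(4),'yaw',np.degrees(np.arctan2(x[1],x[0])).round(2),'leftedge yaw',np.degrees(np.arctan2(*(BL-FL)[[1,0]])).round(2))
O=(FL+FR)/2+.052*x;print('O',O.round(4),[ (O+.072*k*y).round(4)[:2].tolist() for k in(1.5,.5,-.5,-1.5)])
# recess floor corners seen (z .006): recess1: front-left, back-left, back-right
for u,v in((655,68),(735,262),(622,297),(488,115),(572,312),(478,342),(332,172),(418,358)):
    q=onz(w3,70+u/4,120+v/4,.006)-O;print((q@x).round(4),(q@y).round(4))
# handle in scene+w5
print(masks(w5)['red'].sum());m=masks(w5)['red']
for c,a,b,l in blobs(w5,m,60):print(c,a,b)
E
```

```text
box A [0.4587 0.3724 0.0664] [0.5267 0.3818 0.0665] mid [0.4927 0.3771 0.0665] len 0.0686 yaw 7.9 [0.2 0.2 0.2 0.2]
box B [0.4888 0.2924 0.0676] [0.5561 0.3058 0.0673] mid [0.5225 0.2991 0.0674] len 0.0686 yaw 11.2 [0.  0.  0.2 0.2]
box C [0.5226 0.1978 0.067 ] [0.5895 0.1825 0.0665] mid [0.556  0.1902 0.0668] len 0.0686 yaw -12.9 [0.1 0.1 0.1 0.1]
L1 [0.4216 0.1301 0.0077] [0. 0.]
L2 [0.4308 0.2104 0.006 ] [0.3 0.3]
L3 [0.4287 0.2794 0.0074] [0.2 0.2]
[ 0.3799 -0.0004  0.02  ] [ 0.4684 -0.2913  0.02  ] L 0.3041 yaw 16.94 leftedge yaw 14.39
O [ 0.4739 -0.1307  0.02  ] [[0.4424, -0.0274], [0.4634, -0.0962], [0.4844, -0.1651], [0.5054, -0.234]]
-0.0443 0.1266
0.0435 0.1303
0.044 0.0773
-0.0465 0.052
0.0439 0.0536
0.0447 0.0084
-0.0435 -0.0215
0.0438 -0.0202
97
```

```bash
python3 - <<'E'
from h import *
go([.556,.190,.30],167.1)
E
```

```text
shift [0.0516 0.0894 0.1502] turn [0.0023 0.0009 0.2288]
```

>>> {"op": "drive_tool", "data": {"rows": [0.013,0.0224,0.0375,0,0,0,0.38,0.013,0.0224,0.0375,0,0,0,0.38,0.013,0.0224,0.0375,0,0,0,0.38,0.0126,0.0224,0.0375,0,0,0,0.38,0,0,0,0,0,0.115,0.38]}}

```text
time_s: 4.92
tool_pos: [0.5532, 0.1935, 0.2955]
tool_rot: [-179.9, -0.4, 173.8]
force: [-0.0, -0.0, 0.2]
grip_width: 0.0607
grasp_force: 0.0
```

>>> {"op": "drive_tool", "data": {"rows": [0,0,0,0,0,0.114,0.38,0,0,0,0,0,0,0.38,0,0,0,0,0,0,0.38]}}

```text
time_s: 5.3
tool_pos: [0.5564, 0.1899, 0.2993]
tool_rot: [180.0, 0.0, 167.2]
force: [-0.6, 0.6, 0.4]
grip_width: 0.0596
grasp_force: 0.0
```

```bash
python3 - <<'E'
from h import *
d=cam('wrist','w6');np.save('w6.npy',d['T']);go([.556,.190,.219],167.1);print(get_obs()['grip_width'])
G=tcp()@np.array([0,0,.164,1]);print(proj(d,G[:3]))
for s in(-.022,.022):
  for t in (-.042,.042):
    print(proj(d,(tcp()@np.array([t,s,.30-.072,1]))[:3]))
cv2.imwrite('pics/w6c.png',d['color'])
E
```

```text
shift [0.0005 0.0002 0.0803] turn [0.0005 0.0002 0.001 ]
0.06034748932660699
(np.float64(317.90346715340615), np.float64(251.17220652575105))
(np.float64(290.70404431139633), np.float64(264.8908622470662))
(np.float64(288.29717173629), np.float64(161.10824856171))
(np.float64(345.03152462212097), np.float64(265.0381874234508))
(np.float64(347.98393625998796), np.float64(161.26227719447195))
```

View pics/w6c.png

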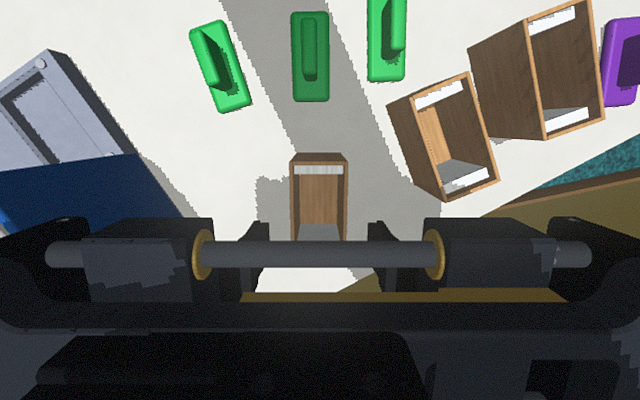

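>>> {"op": "drive_tool", "data": {"rows": [0,0,0.03,0,0,0,0.38,0,0,0.03,0,0,0,0.38,0,0,0.02,0,0,0,0.38,0,0,0,0,0,0,0.38,0,0,0,0,0,0,-1], "grip_force": 15}}

```text
time_s: 5.98
tool_pos: [0.5573, 0.1891, 0.2201]
tool_rot: [179.9, 0.1, 167.0]
force: [-0.4, -0.1, -0.1]
grip_width: 0.0561
grasp_force: 0.0
```

>>> {"op": "drive_tool", "data": {"rows": [0,0,0,0,0,0,-1,0,0,0,0,0,0,-1,0,0,0,0,0,0,-1,0,0,-0.03,0,0,0,-1,0,0,-0.06,0,0,0,-1]}}

```text
time_s: 6.6
tool_pos: [0.5552, 0.1888, 0.3071]
tool_rot: [-179.7, -0.3, 167.0]
force: [0.3, 0.3, -0.2]
grip_width: 0.0442
grasp_force: 15.0
```

>>> {"op": "drive_tool", "data": {"rows": [0,0,-0.05,0,0,0,-1,0,0,-0.05,0,0,0,-1,0,0,-0.03,0,0,0,-1,0,0,0,0,0,0,-1]}}

```text
time_s: 7.1
tool_pos: [0.5571, 0.1888, 0.4416]
tool_rot: [179.8, 0.2, 167.0]
force: [-0.3, -0.1, -1.5]
grip_width: 0.044
grasp_force: 15.0
```

```bash
python3 - <<'E'
from h import *
o=get_obs();print(o['grip_width'],o['grasp_force'],o['tool_pos'])
go([.4424,-.0274,.43],180+16.94)
E
```

```text
0.04401250308817114 14.999909382895567 [0.5570953  0.18881973 0.4415739 ]
shift [ 0.0632 -0.2365  0.0106] turn [ 0.0022  0.0045 -0.5226]
```

>>> {"op": "drive_tool", "data": {"rows": [0.0126,-0.0473,0.002,0,0,0,-1,0.0126,-0.0473,0.002,0,0,0,-1,0.0126,-0.0473,0.002,0,0,0,-1,0.0126,-0.0473,0.002,0,0,0,-1,0.0126,-0.0473,0.002,0,0,0,-1]}}

```text
time_s: 7.72
tool_pos: [0.4407, -0.0285, 0.4271]
tool_rot: [-179.9, -0.1, 167.0]
force: [0.5, 0.9, -0.2]
grip_width: 0.0439
grasp_force: 15.0
```

>>> {"op": "drive_tool", "data": {"rows": [0,0,0,0,0,-0.131,-1,0,0,0,0,0,-0.131,-1,0,0,0,0,0,-0.13,-1,0,0,0,0,0,-0.13,-1,0,0,0,0,0,0,-1]}}

```text
time_s: 8.35
tool_pos: [0.4416, -0.0271, 0.4275]
tool_rot: [180.0, -0.1, -163.1]
force: [0.1, 0.6, -0.6]
grip_width: 0.0441
grasp_force: 15.0
```

>>> {"op": "drive_tool", "data": {"rows": [0,0,0.04,0,0,0,-1,0,0,0.04,0,0,0,-1,0,0,0.04,0,0,0,-1,0,0,0.02,0,0,0,-1,0,0,0,0,0,0,-1]}}

```text
time_s: 8.98
tool_pos: [0.4409, -0.0273, 0.287]
tool_rot: [180.0, -0.3, -163.2]
force: [-0.2, 0.6, -0.9]
grip_width: 0.0438
grasp_force: 15.0
```

```bash
python3 - <<'E'
from h import *
go([.4424,-.0274,.226],180+16.94)
d=cam('wrist','w7');np.save('w7.npy',d['T'])
O=np.array([.4739,-.1307,0]);a=np.radians(16.94);x=np.array([np.cos(a),np.sin(a),0]);y=np.array([-x[1],x[0],0])
im=d['color'].copy()
for X,Y in((-.052,.152),(-.052,-.152),(-.044,.132),(-.044,.084),(.044,.132),(-.044,.012),(-.044,.06),(-.044,-.012)):
    p=O+x*X+y*Y;p[2]=.02;u=proj(d,p);print(X,Y,np.round(u,1));cv2.circle(im,tuple(int(t) for t in np.round(u)),3,(0,0,255),1)
cv2.imwrite('pics/w7c.png',cv2.resize(im[60:300,100:500],None,fx=2,fy=2,interpolation=cv2.INTER_CUBIC))
E
```

```text
shift [-0.0017 -0.0006  0.061 ] turn [ 0.0001 -0.0049 -0.0026]
-0.052 0.152 [368.  147.2]
-0.052 -0.152 [ 17.2 147.6]
-0.044 0.132 [344.7 156.6]
-0.044 0.084 [289.7 156.6]
0.044 0.132 [342.7 249.9]
-0.044 0.012 [207.2 156.7]
-0.044 0.06 [262.2 156.6]
-0.044 -0.012 [179.7 156.7]
```

View pics/w7c.png

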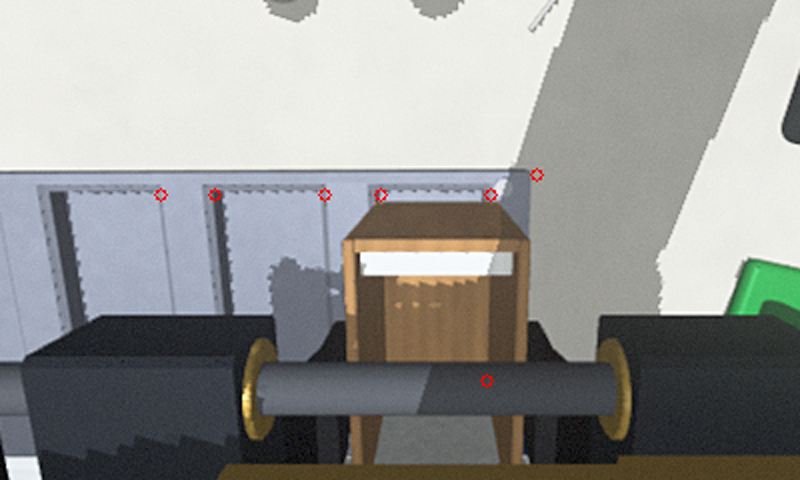

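>>> {"op": "drive_tool", "data": {"rows": [-0.001,-0.002,0.015,0,0.004,0,-1,0,0,0.015,0,0,0,-1,0,0,0.01,0,0,0,-1,0,0,0.01,0,0,0,-1,0,0,0,0,0,0,-1]}}

```text
time_s: 9.65
tool_pos: [0.4431, -0.029, 0.2382]
tool_rot: [-180.0, -0.3, -163.1]
force: [-0.2, 0.1, -2.0]
grip_width: 0.0436
grasp_force: 15.0
```

>>> {"op": "drive_tool", "data": {"rows": [0,0,0.006,0,0,0,-1,0,0,0.004,0,0,0,-1,0,0,0.002,0,0,0,-1,0,0,0,0,0,0,-1,0,0,0,0,0,0,-1]}}

```text
time_s: 10.28
tool_pos: [0.4435, -0.029, 0.2272]
tool_rot: [180.0, -0.2, -163.1]
force: [-0.2, -0.0, -1.2]
grip_width: 0.0439
grasp_force: 15.0
```

>>> {"op": "drive_tool", "data": {"rows": [0,0,0.0015,0,0,0,-1,0,0,0.0015,0,0,0,-1,0,0,0,0,0,0,-1,0,0,0,0,0,0,-1]}}

```text
time_s: 10.78
tool_pos: [0.4439, -0.0291, 0.2257]
tool_rot: [179.9, -0.2, -163.1]
force: [-5.8, 0.0, 16.7]
grip_width: 0.0438
grasp_force: 15.0
```

>>> {"op": "drive_tool", "data": {"rows": [0,0,-0.001,0,0,0,0.24,0,0,0,0,0,0,0.24,0,0,0,0,0,0,0.24,0,0,-0.03,0,0,0,0.24,0,0,-0.06,0,0,0,0.24]}}

```text
time_s: 11.4
tool_pos: [0.4426, -0.0287, 0.314]
tool_rot: [-180.0, -0.6, -163.1]
force: [0.9, 1.1, 0.5]
grip_width: 0.0541
grasp_force: 0.0
```

>>> {"op": "drive_tool", "data": {"rows": [0,0,-0.04,0,0,0,0.38,0,0,-0.02,0,0,0,0.38,0,0,0,0,0,0,0.38]}}

```text
time_s: 11.78
tool_pos: [0.4445, -0.0289, 0.3762]
tool_rot: [180.0, -0.0, -163.1]
force: [0.2, 0.7, 0.4]
grip_width: 0.0599
grasp_force: 0.0
```

```bash
python3 - <<'E'
from h import *
o=get_obs();print(o['grip_width'],o['tool_pos'])
go([.5225,.2991,.30],191.2)
E
```

```text
0.05991079908903982 [ 0.44449016 -0.02888623  0.37618272]
shift [-0.1702  0.2911  0.0761] turn [ 0.0001 -0.0007  0.0999]
```

>>> {"op": "drive_tool", "data": {"rows": [-0.0243,0.0416,0,0,0,0,0.38,-0.0243,0.0416,0,0,0,0,0.38,-0.0243,0.0416,0,0,0,0,0.38,-0.0243,0.0416,0.01,0,0,0,0.38,-0.0243,0.0416,0.016,0,0,0,0.38]}}

```text
time_s: 12.4
tool_pos: [0.4997, 0.2068, 0.3467]
tool_rot: [-180.0, -0.3, -163.1]
force: [0.5, 0.3, 0.5]
grip_width: 0.0605
grasp_force: 0.0
```

>>> {"op": "drive_tool", "data": {"rows": [-0.0243,0.0416,0.025,0,0,0,0.38,-0.0244,0.0415,0.025,0,0,0,0.38,0,0,0,0,0,0.1,0.38,0,0,0,0,0,0,0.38,0,0,0,0,0,0,0.38]}}

```text
time_s: 13.02
tool_pos: [0.522, 0.2981, 0.2978]
tool_rot: [-179.9, -0.3, -168.8]
force: [-0.3, -0.4, 0.5]
grip_width: 0.0603
grasp_force: 0.0
```

```bash
cat >> h.py <<'E'
def rimcheck(n):
    "front rim corners of the box between the fingers vs prediction for a centred box"
    d=cam('wrist',n);np.save(n+'.npy',d['T']);T=tcp();z=T[2,3]-.072
    print('pred',[np.round(proj(d,(T@np.array([.042,s,z,1]))[:3]),1) for s in(-.022,.022)])
    m=masks(d)['brown'];
    h=cv2.cvtColor(d['color'],cv2.COLOR_BGR2HSV);w=(h[...,1]<40)&(h[...,2]>150);w[222:]=0
    for c,a,b,l in blobs(d,w,60):
        if a<700 and 230<c[0]<400:
            p=np.argwhere(l)[:,::-1].astype('float32');print('ledge',c,a,b,'pred',np.round(proj(d,(T@np.array([.035,0,z+.01,1]))[:3]),1),cv2.minAreaRect(p)[2])
E
python3 - <<'E'
from h import *
rimcheck('w8');go([.5225,.2991,.219],191.2)
d=ld('w6');h=cv2.cvtColor(d['color'],cv2.COLOR_BGR2HSV);w=(h[...,1]<40)&(h[...,2]>150);w[222:]=0
print([b[:3] for b in blobs(d,w,60) if b[1]<700])
E
```

```text
pred [array([288.1, 161.7]), array([348.4, 161.9])]
ledge [320.1, 172.9] 427 [296, 169, 49, 9] pred [318.2 169.3] 90.0
shift [-0.0009  0.0009  0.0793] turn [-0.0005 -0.004  -0.0006]
[([551.2, 20.4], 619, [528, 6, 47, 30]), ([438.1, 94.6], 548, [414, 80, 49, 30]), ([566.3, 119.1], 520, [544, 107, 45, 26]), ([318.0, 169.0], 437, [294, 165, 49, 9]), ([466.0, 180.1], 485, [443, 167, 46, 27])]
```

>>> {"op": "drive_tool", "data": {"rows": [-0.003,0.0015,0.03,0,-0.004,0,0.38,0,0,0.03,0,0,0,0.38,0,0,0.019,0,0,0,0.38,0,0,0,0,0,0,0.38,0,0,0,0,0,0,-1], "grip_force": 15}}

```text
time_s: 13.7
tool_pos: [0.525, 0.3012, 0.2206]
tool_rot: [180.0, 0.1, -168.8]
force: [0.3, -0.3, -0.4]
grip_width: 0.0556
grasp_force: 0.0
```

>>> {"op": "drive_tool", "data": {"rows": [0,0,0,0,0,0,-1,0,0,0,0,0,0,-1,0,0,0,0,0,0,-1,0,0,-0.03,0,0,0,-1,0,0,-0.06,0,0,0,-1]}}

```text
time_s: 14.32
tool_pos: [0.523, 0.3009, 0.3073]
tool_rot: [-179.8, -0.4, -168.8]
force: [0.8, 0.4, -0.5]
grip_width: 0.0439
grasp_force: 15.0
```

>>> {"op": "drive_tool", "data": {"rows": [0,0,-0.05,0,0,0,-1,0,0,-0.05,0,0,0,-1,0,0,-0.03,0,0,0,-1,0,0,0,0,0,0,-1]}}

```text
time_s: 14.82
tool_pos: [0.5248, 0.3012, 0.4419]
tool_rot: [179.9, 0.3, -168.8]
force: [-0.6, -0.0, -1.1]
grip_width: 0.0442
grasp_force: 15.0
```

```bash
python3 - <<'E'
from h import *
o=get_obs();print(o['grip_width'],o['grasp_force'],o['tool_pos'])
go([.4649,-.0979,.43],180+16.94)
E
```

```text
0.04418510164312717 14.999902095878497 [0.52482543 0.30123691 0.44189021]
shift [ 0.1363 -0.3799  0.0106] turn [ 0.0017  0.0045 -0.1004]
```

>>> {"op": "drive_tool", "data": {"rows": [0.017,-0.0475,0.0013,0,0,0,-1,0.017,-0.0475,0.0013,0,0,0,-1,0.017,-0.0475,0.0013,0,0,0,-1,0.017,-0.0475,0.0013,0,0,0,-1,0.017,-0.0475,0.0013,0,0,0,-1]}}

```text
time_s: 15.45
tool_pos: [0.4861, 0.0502, 0.431]
tool_rot: [-180.0, -0.1, -168.8]
force: [0.1, -0.2, -1.0]
grip_width: 0.0443
grasp_force: 15.0
```

>>> {"op": "drive_tool", "data": {"rows": [0.017,-0.0475,0.0013,0,0,0,-1,0.017,-0.0475,0.0013,0,0,0,-1,0.0173,-0.0474,0.0013,0,0,0,-1,0,0,0,0,0,-0.1,-1,0,0,0,0,0,0,-1]}}

```text
time_s: 16.08
tool_pos: [0.4638, -0.0979, 0.4276]
tool_rot: [180.0, -0.1, -163.2]
force: [0.9, 0.9, 0.2]
grip_width: 0.0439
grasp_force: 15.0
```

>>> {"op": "drive_tool", "data": {"rows": [0,0,0.04,0,0,0,-1,0,0,0.04,0,0,0,-1,0,0,0.04,0,0,0,-1,0,0,0.02,0,0,0,-1,0,0,0,0,0,0,-1]}}

```text
time_s: 16.7
tool_pos: [0.4634, -0.0968, 0.287]
tool_rot: [180.0, -0.3, -163.1]
force: [-0.9, 0.1, -0.7]
grip_width: 0.0438
grasp_force: 15.0
```

```bash
python3 - <<'E'
from h import *
go([.4649,-.0979,.226],180+16.94);print(get_obs()['force'])
d=cam('wrist','w9');np.save('w9.npy',d['T'])
cv2.imwrite('pics/w9c.png',cv2.resize(d['color'][60:300,100:500],None,fx=2,fy=2,interpolation=cv2.INTER_CUBIC))
E
```

```text
shift [-0.0015 -0.0015  0.0609] turn [ 0.0002 -0.0052 -0.0004]
[-0.87023968  0.10633094 -0.71237962]
```

View pics/w9c.png

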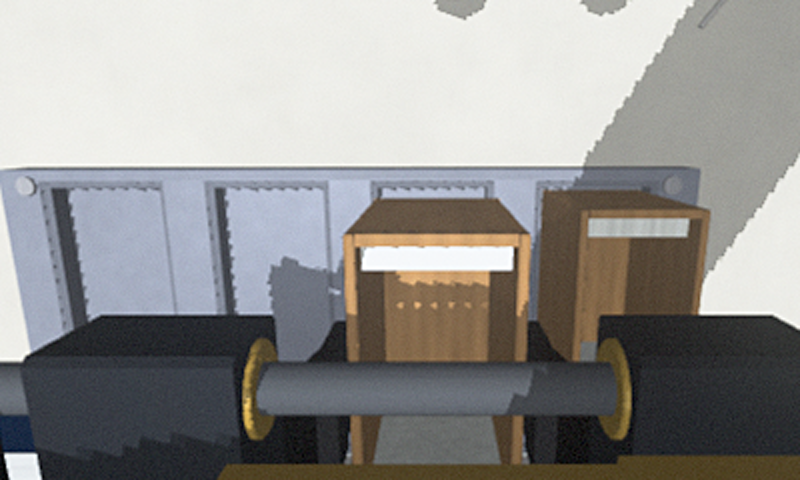

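>>> {"op": "drive_tool", "data": {"rows": [-0.0018,-0.0015,0.015,0,0.004,0,-1,0,0,0.015,0,0,0,-1,0,0,0.01,0,0,0,-1,0,0,0.01,0,0,0,-1,0,0,0,0,0,0,-1]}}

```text
time_s: 17.38
tool_pos: [0.466, -0.0989, 0.2382]
tool_rot: [-180.0, -0.3, -163.1]
force: [-0.4, -0.3, -0.5]
grip_width: 0.0437
grasp_force: 15.0
```

>>> {"op": "drive_tool", "data": {"rows": [0,0,0.006,0,0,0,-1,0,0,0.004,0,0,0,-1,0,0,0.002,0,0,0,-1,0,0,0.0015,0,0,0,-1,0,0,0,0,0,0,-1]}}

```text
time_s: 18.0
tool_pos: [0.4664, -0.0992, 0.2265]
tool_rot: [180.0, -0.3, -163.1]
force: [-5.0, 0.3, 9.9]
grip_width: 0.0436
grasp_force: 15.0
```

>>> {"op": "drive_tool", "data": {"rows": [0,0,0.001,0,0,0,-1,0,0,0,0,0,0,-1,0,0,0,0,0,0,-1]}}

```text
time_s: 18.38
tool_pos: [0.4665, -0.0993, 0.2263]
tool_rot: [179.9, -0.3, -163.1]
force: [-7.5, 1.1, 18.3]
grip_width: 0.0442
grasp_force: 15.0
```

>>> {"op": "drive_tool", "data": {"rows": [0,0,-0.001,0,0,0,0.24,0,0,0,0,0,0,0.24,0,0,0,0,0,0,0.24,0,0,-0.03,0,0,0,0.24,0,0,-0.06,0,0,0,0.24]}}

```text
time_s: 19.0
tool_pos: [0.4656, -0.0983, 0.3146]
tool_rot: [-180.0, -0.6, -163.1]
force: [1.5, 0.5, 0.1]
grip_width: 0.0543
grasp_force: 0.0
```

>>> {"op": "drive_tool", "data": {"rows": [0,0,-0.05,0,0,0,0.38,0,0,-0.03,0,0,0,0.38,0,0,0,0,0,0,0.38]}}

```text
time_s: 19.38
tool_pos: [0.4677, -0.099, 0.3977]
tool_rot: [-180.0, 0.1, -163.1]
force: [-0.2, -0.6, 0.0]
grip_width: 0.0599
grasp_force: 0.0
```

```bash
python3 - <<'E'
from h import *
o=get_obs();print(o['grip_width'],o['tool_pos'])
go([.4945,.3785,.30],187.9)
E
```

```text
0.05985046014656847 [ 0.46772116 -0.09895939  0.39771309]
shift [-0.1646  0.449   0.0976] turn [-0.0006  0.001   0.1576]
```

>>> {"op": "drive_tool", "data": {"rows": [-0.0183,0.0499,0,0,0,0,0.38,-0.0183,0.0499,0,0,0,0,0.38,-0.0183,0.0499,0,0,0,0,0.38,-0.0183,0.0499,0,0,0,0,0.38,-0.0183,0.0499,0,0,0,0,0.38]}}

```text
time_s: 20.0
tool_pos: [0.4815, 0.1681, 0.3933]
tool_rot: [-179.9, -0.4, -163.1]
force: [-1.1, 0.2, -0.6]
grip_width: 0.0601
grasp_force: 0.0
```

>>> {"op": "drive_tool", "data": {"rows": [-0.0183,0.0499,0.0244,0,0,0,0.38,-0.0183,0.0499,0.0244,0,0,0,0.38,-0.0183,0.0499,0.0244,0,0,0,0.38,-0.0182,0.0498,0.0244,0,0,0,0.38,0,0,0,0,0,0.158,0.38]}}

```text
time_s: 20.62
tool_pos: [0.4903, 0.3832, 0.2914]
tool_rot: [-179.7, -0.6, -172.0]
force: [-0.5, -0.7, -0.8]
grip_width: 0.0603
grasp_force: 0.0
```

>>> {"op": "drive_tool", "data": {"rows": [0,0,0,0,0,0,0.38,0,0,0,0,0,0,0.38]}}

```text
time_s: 20.88
tool_pos: [0.4938, 0.3775, 0.2967]
tool_rot: [-179.9, -0.2, -172.1]
force: [0.4, 0.6, -0.8]
grip_width: 0.06
grasp_force: 0.0
```

```bash
python3 - <<'E'
from h import *
rimcheck('w10');go([.4945,.3785,.219],187.9)
E
```

```text
pred [array([288.1, 161.9]), array([348.7, 162. ])]
ledge [319.1, 170.0] 440 [295, 166, 49, 9] pred [318.3 169.5] -0.0
shift [-0.001   0.001   0.0781] turn [-0.0012 -0.0038 -0.0005]
```

Well centred. Descend, grip, lift.

>>> {"op": "drive_tool", "data": {"rows": [-0.0005,0.001,0.03,0,-0.003,0,0.38,0,0,0.03,0,0,0,0.38,0,0,0.0175,0,0,0,0.38,0,0,0,0,0,0,0.38,0,0,0,0,0,0,-1], "grip_force": 15}}

```text
time_s: 21.55
tool_pos: [0.4943, 0.3797, 0.221]
tool_rot: [180.0, 0.0, -172.1]
force: [-0.2, -0.1, 0.1]
grip_width: 0.0556
grasp_force: 0.0
```

>>> {"op": "drive_tool", "data": {"rows": [0,0,0,0,0,0,-1,0,0,0,0,0,0,-1,0,0,0,0,0,0,-1,0,0,-0.03,0,0,0,-1,0,0,-0.06,0,0,0,-1]}}

```text
time_s: 22.18
tool_pos: [0.4923, 0.3793, 0.3075]
tool_rot: [-179.7, -0.4, -172.1]
force: [0.9, 1.4, -0.2]
grip_width: 0.0439
grasp_force: 15.0
```

>>> {"op": "drive_tool", "data": {"rows": [0,0,-0.05,0,0,0,-1,0,0,-0.05,0,0,0,-1,0,0,-0.03,0,0,0,-1,0,0,0,0,0,0,-1]}}

```text
time_s: 22.68
tool_pos: [0.4943, 0.38, 0.4423]
tool_rot: [179.9, 0.2, -172.1]
force: [-1.1, 0.0, -1.0]
grip_width: 0.0442
grasp_force: 15.0
```

```bash
python3 - <<'E'
from h import *
o=get_obs();print(o['grip_width'],o['grasp_force'],o['tool_pos'])
go([.4870,-.1676,.43],180+16.94)
E
```

```text
0.04420893004302944 14.999960322165862 [0.49425615 0.37997609 0.44229483]
shift [ 0.0822 -0.5414  0.0109] turn [ 0.002   0.0032 -0.1583]
```

>>> {"op": "drive_tool", "data": {"rows": [0.0082,-0.0541,0.001,0,0,0,-1,0.0082,-0.0541,0.001,0,0,0,-1,0.0082,-0.0541,0.001,0,0,0,-1,0.0082,-0.0541,0.001,0,0,0,-1,0.0082,-0.0541,0.001,0,0,0,-1]}}

```text
time_s: 23.3
tool_pos: [0.4894, 0.1046, 0.4331]
tool_rot: [-179.9, -0.2, -172.1]
force: [0.4, -0.2, 0.2]
grip_width: 0.0438
grasp_force: 15.0
```

>>> {"op": "drive_tool", "data": {"rows": [0.0082,-0.0541,0.001,0,0,0,-1,0.0082,-0.0541,0.001,0,0,0,-1,0.0082,-0.0541,0.001,0,0,0,-1,0.0082,-0.0541,0.001,0,0,0,-1,0.0084,-0.0545,0.001,0,0,0,-1]}}

```text
time_s: 23.92
tool_pos: [0.4856, -0.169, 0.4287]
tool_rot: [180.0, -0.1, -172.1]
force: [1.2, -0.1, -0.5]
grip_width: 0.044
grasp_force: 15.0
```

>>> {"op": "drive_tool", "data": {"rows": [0,0,0,0,0,-0.158,-1,0,0,0.045,0,0,0,-1,0,0,0.045,0,0,0,-1,0,0,0.045,0,0,0,-1,0,0,0,0,0,0,-1]}}

```text
time_s: 24.55
tool_pos: [0.484, -0.167, 0.2913]
tool_rot: [179.9, -0.6, -163.1]
force: [-0.1, -0.4, -0.8]
grip_width: 0.0438
grasp_force: 15.0
```

```bash
python3 - <<'E'
from h import *
go([.4875,-.1681,.226],180+16.94);print(get_obs()['force'])
d=cam('wrist','w11');np.save('w11.npy',d['T'])
cv2.imwrite('pics/w11c.png',cv2.resize(d['color'][60:300,100:500],None,fx=2,fy=2,interpolation=cv2.INTER_CUBIC))
E
```

```text
shift [-0.0037 -0.0022  0.0652] turn [ 0.0018 -0.0102 -0.0013]
[-0.09908758 -0.37470875 -0.79344998]
```

View pics/w11c.png

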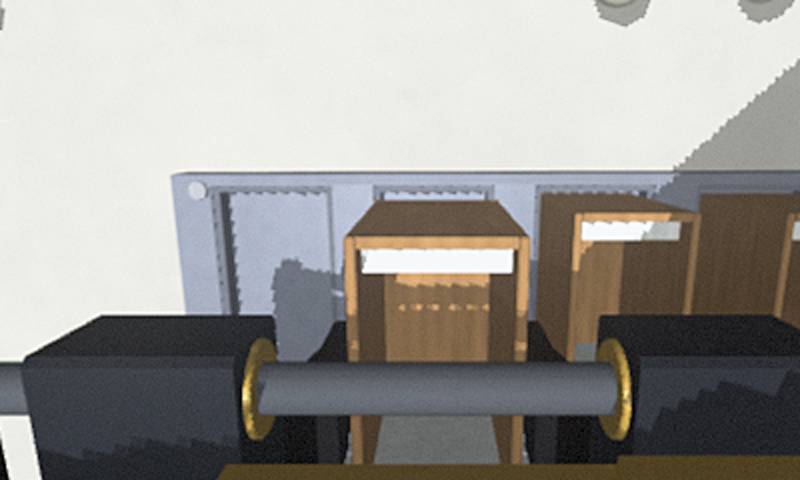

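>>> {"op": "drive_tool", "data": {"rows": [-0.002,-0.0013,0.018,0,0.004,0,-1,0,0,0.015,0,0,0,-1,0,0,0.01,0,0,0,-1,0,0,0.008,0,0,0,-1,0,0,0,0,0,0,-1]}}

```text
time_s: 25.22
tool_pos: [0.4883, -0.1686, 0.244]
tool_rot: [-180.0, -0.3, -163.1]
force: [-0.2, 0.1, -0.5]
grip_width: 0.044
grasp_force: 15.0
```

>>> {"op": "drive_tool", "data": {"rows": [0,0,0.004,0,0,0,-1,0,0,0.004,0,0,0,-1,0,0,0.002,0,0,0,-1,0,0,0.0015,0,0,0,-1,0,0,0,0,0,0,-1]}}

```text
time_s: 25.85
tool_pos: [0.4899, -0.1685, 0.2356]
tool_rot: [179.9, -0.1, -163.0]
force: [-6.9, 4.9, 22.2]
grip_width: 0.0443
grasp_force: 15.8
```

>>> {"op": "drive_tool", "data": {"rows": [0,0,0,0,0,0,-1,0,0,0,0,0,0,-1]}}

```text
time_s: 26.1
tool_pos: [0.4898, -0.1685, 0.2356]
tool_rot: [179.9, -0.1, -163.0]
force: [-5.4, 5.2, 20.5]
grip_width: 0.044
grasp_force: 15.8
```

>>> {"op": "drive_tool", "data": {"rows": [0,0,-0.012,0,0,0,-1,0.0015,0.002,0,0,0.002,0,-1,0,0,0.004,0,0,0,-1,0,0,0.004,0,0,0,-1,0,0,0,0,0,0,-1]}}

```text
time_s: 26.72
tool_pos: [0.4861, -0.1671, 0.2361]
tool_rot: [-180.0, -0.5, -163.1]
force: [0.0, -0.5, 0.3]
grip_width: 0.0437
grasp_force: 15.7
```

>>> {"op": "drive_tool", "data": {"rows": [0,0,0.002,0,0,0,-1,0,0,0.002,0,0,0,-1,0,0,0.002,0,0,0,-1,0,0,0,0,0,0,-1]}}

```text
time_s: 27.22
tool_pos: [0.4881, -0.167, 0.2319]
tool_rot: [-179.9, -0.2, -163.1]
force: [2.2, 1.4, 4.3]
grip_width: 0.044
grasp_force: 15.0
```

>>> {"op": "drive_tool", "data": {"rows": [0,0,0.002,0,0,0,-1,0,0,0.002,0,0,0,-1,0,0,0,0,0,0,-1,0,0,0,0,0,0,-1]}}

```text
time_s: 27.72
tool_pos: [0.4892, -0.1666, 0.2286]
tool_rot: [-179.8, 0.0, -163.0]
force: [6.0, 2.0, 6.7]
grip_width: 0.044
grasp_force: 15.0
```

```bash
python3 - <<'E'
from h import *
o=get_obs();print(o['force'],o['tool_pos'],o['grip_width'])
d=cam('wrist','w12');np.save('w12.npy',d['T'])
cv2.imwrite('pics/w12c.png',cv2.resize(d['color'][60:300,180:580],None,fx=2,fy=2,interpolation=cv2.INTER_CUBIC))
E
```

```text
[5.99604524 1.96776918 6.68834813] [ 0.48916808 -0.16659539  0.2286131 ] 0.04403031268038389
```

View pics/w12c.png

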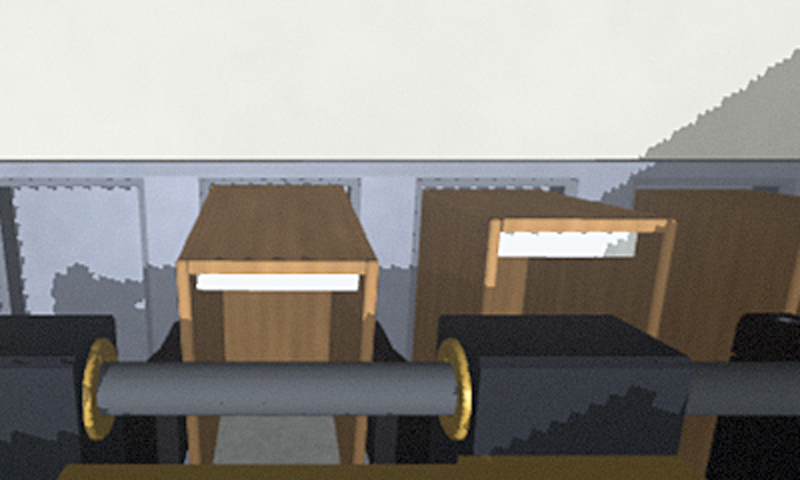

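>>> {"op": "drive_tool", "data": {"rows": [0,0,-0.003,0,0,0,-1,-0.0015,0,0,0,0,0,-1,0,0,0,0,0,0,0.24,0,0,0,0,0,0,0.24,0,0,0,0,0,0,0.24]}}

```text
time_s: 28.4
tool_pos: [0.4877, -0.1669, 0.2296]
tool_rot: [-180.0, -0.4, -163.1]
force: [-0.2, 0.5, -0.0]
grip_width: 0.0532
grasp_force: 0.0
```

```bash
python3 - <<'E'
from h import *
o=get_obs();print(o['force'],o['tool_pos'],o['grip_width']);rimcheck('w13')
d=ld('w13');T=tcp();p=(d['T'])
for z in(.068,):print(proj(d,(T@np.array([.035,0,T[2,3]-z,1]))[:3]))
E
```

```text
[-0.24540301  0.4995212  -0.03102286] [ 0.48769068 -0.16685986  0.22964545] 0.05321372319460994
pred [array([273.5, 178.4]), array([362.4, 178.5])]
ledge [318.8, 204.0] 558 [279, 201, 81, 7] pred [317.9 188. ] 90.0
(np.float64(317.9391337548705), np.float64(190.44000296023336))
```

>>> {"op": "drive_tool", "data": {"rows": [0,0,-0.03,0,0,0,0.24,0,0,-0.035,0,0,0,0.24,0.02,0,0,0,0,0,-1,0.02,0,0,0,0,0,-1,0,0,0,0,0,0,-1]}}

```text
time_s: 29.08
tool_pos: [0.4491, -0.1787, 0.295]
tool_rot: [179.9, -0.3, -163.2]
force: [0.2, -0.5, -0.8]
grip_width: 0.0319
grasp_force: 0.0
```

>>> {"op": "drive_tool", "data": {"rows": [0,0,0,0,0,0,-1,0,0,0,0,0,0,-1]}}

```text
time_s: 29.32
tool_pos: [0.4507, -0.1778, 0.2951]
tool_rot: [-179.9, -0.4, -163.0]
force: [0.6, -0.6, -0.6]
grip_width: 0.012
grasp_force: 0.0
```

```bash
python3 - <<'E'
from h import *
o=get_obs();print(o['force'],o['tool_pos'],o['grip_width'])
d=cam('wrist','w14');np.save('w14.npy',d['T'])
h=cv2.cvtColor(d['color'],cv2.COLOR_BGR2HSV);w=(h[...,1]<40)&(h[...,2]>130);w[222:]=0
for c,a,b,l in blobs(d,w,60):
    if a<1500: print(c,a,b,onz(d,*c,.068).round(4))
# expected seated front-ledge centres with front-rim line, from box TCPs
x=np.array([.9566,.2914,0])
for q in((.4439,-.0291,.068),(.4664,-.0992,.068),(.4877,-.1669,.068)):
    print('exp',np.round(proj(d,np.array(q)-.035*x),1),'back',np.round(proj(d,np.array(q)+.035*x),1))
E
```

```text
[ 0.58554009 -0.57096531 -0.55216366] [ 0.45067903 -0.17784524  0.29509017] 0.012040742121304314
[9.4, 93.2] 297 [0, 86, 22, 15] [ 0.4269 -0.4104  0.068 ]
[93.8, 97.8] 63 [91, 89, 7, 17] [ 0.4127 -0.3537  0.068 ]
[279.4, 205.0] 84 [268, 203, 23, 5] [ 0.4496 -0.2093  0.068 ]
[509.9, 218.9] 217 [489, 216, 43, 6] [ 0.4081 -0.0364  0.068 ]
exp [505.1 220.6] back [491.7 300.8]
exp [409.7 221.7] back [403.  301.7]
exp [317.9 222.3] back [317.8 302.1]
```

>>> {"op": "drive_tool", "data": {"rows": [0,0,0.01,0,0,0,-1,0,0,0.008,0,0,0,-1,0,0,0.004,0,0,0,-1,0,0,0,0,0,0,-1]}}

```text
time_s: 29.88
tool_pos: [0.4499, -0.1788, 0.2736]
tool_rot: [-180.0, -0.5, -163.1]
force: [-4.4, 0.7, 10.3]
grip_width: 0.0005
grasp_force: 5.1
```

>>> {"op": "drive_tool", "data": {"rows": [0,0,0.003,0,0,0,-1,0,0,0.002,0,0,0,-1,0,0,0,0,0,0,-1]}}

```text
time_s: 30.25
tool_pos: [0.4505, -0.1802, 0.2727]
tool_rot: [179.9, -0.5, -163.1]
force: [-17.9, 3.9, 48.0]
grip_width: 0.0006
grasp_force: 24.0
```

>>> {"op": "drive_tool", "data": {"rows": [0,0,-0.015,0,0,0,-1,0,0,-0.012,0,0,0,0.38,-0.02,0,0,0,0,0,0.38,-0.02,0.001,0,0,0,0,0.38,0,0,0,0,0,0,0.38]}}

```text
time_s: 30.88
tool_pos: [0.4887, -0.1647, 0.2945]
tool_rot: [-179.9, -0.5, -163.0]
force: [-0.6, -0.5, -1.1]
grip_width: 0.0328
grasp_force: 0.0
```

>>> {"op": "drive_tool", "data": {"rows": [0,0,0,0,0,0,0.3,0,0,0.03,0,0,0,0.3,0,0,0.03,0,0,0,0.3,0,0,0,0,0,0,0.3]}}

```text
time_s: 31.38
tool_pos: [0.4857, -0.1659, 0.2332]
tool_rot: [179.9, -0.7, -163.2]
force: [-1.1, -0.7, -0.1]
grip_width: 0.0559
grasp_force: 0.0
```

>>> {"op": "drive_tool", "data": {"rows": [0,0,0,0,0,0,-1,0,0,0,0,0,0,-1,0,0,0,0,0,0,-1,0,0,-0.02,0,0,0,-1,0,0,0,0,0,0,-1]}}

```text
time_s: 32.0
tool_pos: [0.4885, -0.1662, 0.2567]
tool_rot: [-179.9, -0.2, -163.1]
force: [-0.2, -0.2, -1.2]
grip_width: 0.0436
grasp_force: 15.0
```

```bash
python3 - <<'E'
from h import *
o=get_obs();print(o['force'],o['tool_pos'],o['grip_width']);rimcheck('w15')
cv2.imwrite('pics/w15c.png',cv2.resize(cv2.imread('pics/w15.png')[60:300,100:500],None,fx=2,fy=2))
E
```

```text
[-0.20550949 -0.18157725 -1.17862729] [ 0.48848374 -0.16616175  0.25672083] 0.04362823071806352
pred [array([281.5, 169.3]), array([356.3, 169.4])]
ledge [318.4, 199.0] 534 [280, 196, 77, 7] pred [318.8 178. ] 90.0
```

View pics/w15c.png

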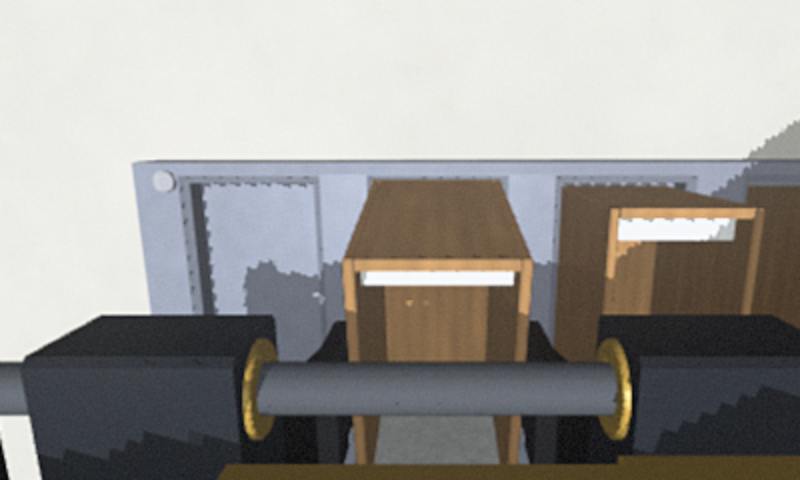

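>>> {"op": "drive_tool", "data": {"rows": [0,0,-0.05,0,0,0,-1,0,0,-0.05,0,0,0,-1,0,0,-0.05,0,0,0,-1,0,0,-0.04,0,0,0,-1,-0.0223,0.0479,0,0,0,0,-1]}}

```text
time_s: 32.67
tool_pos: [0.4963, -0.1173, 0.448]
tool_rot: [-179.8, -0.0, -163.6]
force: [1.5, 1.0, -1.5]
grip_width: 0.0434
grasp_force: 15.0
```

>>> {"op": "drive_tool", "data": {"rows": [-0.0223,0.0479,0,0,0,0,-1,-0.0223,0.0479,0,0,0,0,-1,-0.0223,0.0479,0,0,0,0,-1,-0.0223,0.0479,0,0,0,0,-1,-0.0223,0.0479,0,0,0,0,-1]}}

```text
time_s: 33.3
tool_pos: [0.5332, 0.1504, 0.4433]
tool_rot: [-180.0, -0.4, -163.1]
force: [0.4, 0.4, 0.5]
grip_width: 0.0439
grasp_force: 15.0
```

>>> {"op": "drive_tool", "data": {"rows": [-0.022,0.0476,0,0,0,0,-1,0,0,0.06,0,0,0,-1,0,0,0.06,0,0,0,-1,0,0,0.06,0,0,0,-1,0,0,0,0,0,0,-1]}}

```text
time_s: 33.92
tool_pos: [0.5368, 0.1995, 0.2589]
tool_rot: [-179.8, -1.0, -163.1]
force: [0.0, 0.1, 0.7]
grip_width: 0.0439
grasp_force: 15.0
```

>>> {"op": "drive_tool", "data": {"rows": [0,0,0.02,0,0,0,-1,0,0,0.01,0,0,0,-1,0,0,0,0,0,0,-1], "grip_force": 5}}

```text
time_s: 34.3
tool_pos: [0.5393, 0.2001, 0.2338]
tool_rot: [-180.0, -0.4, -163.1]
force: [-0.7, -0.4, -0.2]
grip_width: 0.0439
grasp_force: 5.0
```

>>> {"op": "drive_tool", "data": {"rows": [0,0,0.004,0,0,0,-1,0,0,0.003,0,0,0,-1,0,0,0.003,0,0,0,-1,0,0,0,0,0,0,-1,0,0,0,0,0,0,-1]}}

```text
time_s: 34.92
tool_pos: [0.5392, 0.2, 0.2238]
tool_rot: [-180.0, -0.4, -163.1]
force: [-2.4, -1.0, 4.1]
grip_width: 0.0441
grasp_force: 5.0
```

>>> {"op": "drive_tool", "data": {"rows": [0,0,0,0,0,0,0.38,0,0,0,0,0,0,0.38,0,0,-0.04,0,0,0,0.38,0,0,-0.04,0,0,0,0.38,0,0,0,0,0,0,0.38]}}

```text
time_s: 35.55
tool_pos: [0.5411, 0.2004, 0.3067]
tool_rot: [180.0, -0.0, -163.1]
force: [-0.5, -0.3, -0.2]
grip_width: 0.0598
grasp_force: 0.0
```

```bash
python3 - <<'E'
from h import *
o=get_obs();print(o['force'],o['tool_pos'],o['grip_width']);rimcheck('w16')
E
```

```text
[-0.47220745 -0.32201503 -0.15749039] [0.54111385 0.20044692 0.30670978] 0.059785192282655455
pred [array([289.1, 157.8]), array([347.2, 157.9])]
ledge [317.4, 151.5] 477 [294, 147, 48, 10] pred [318.1 165.2] 0.0
```

>>> {"op": "drive_tool", "data": {"rows": [0.0104,-0.0005,0,0,0,0,0.38,0,0,0.007,0,0,0,0.38,0,0,0,0,0,0,0.38,0,0,0,0,0,0,0.38]}}

```text
time_s: 36.1
tool_pos: [0.5297, 0.1967, 0.296]
tool_rot: [-179.9, -0.4, -163.1]
force: [1.0, 0.3, 0.7]
grip_width: 0.0602
grasp_force: 0.0
```

```bash
python3 - <<'E'
from h import *
rimcheck('w17');print(get_obs()['tool_pos'])
E
```

```text
pred [array([287.5, 162. ]), array([348.3, 162.1])]
ledge [318.3, 171.4] 466 [294, 167, 50, 10] pred [317.9 169.6] 90.0
[0.5298289  0.19669361 0.29622218]
```

>>> {"op": "drive_tool", "data": {"rows": [-0.0013,0,0.03,0,0,0,0.38,0,0,0.03,0,0,0,0.38,0,0,0.018,0,0,0,0.38,0,0,0,0,0,0,0.38,0,0,0,0,0,0,-1], "grip_force": 25}}

```text
time_s: 36.78
tool_pos: [0.5311, 0.197, 0.2195]
tool_rot: [-180.0, -0.3, -163.1]
force: [0.1, -0.3, 0.3]
grip_width: 0.0555
grasp_force: 0.0
```

>>> {"op": "drive_tool", "data": {"rows": [0,0,0,0,0,0,-1,0,0,0,0,0,0,-1,0,0,0,0,0,0,-1,0,0,-0.03,0,0,0,-1,0,0,-0.06,0,0,0,-1]}}

```text
time_s: 37.4
tool_pos: [0.5296, 0.1971, 0.3069]
tool_rot: [-179.9, -0.7, -163.1]
force: [0.1, 1.5, -0.2]
grip_width: 0.0438
grasp_force: 25.0
```

>>> {"op": "drive_tool", "data": {"rows": [0,0,-0.05,0,0,0,-1,0,0,-0.05,0,0,0,-1,0,0,-0.03,0,0,0,-1,0,0,0,0,0,0,-1]}}

```text
time_s: 37.9
tool_pos: [0.5325, 0.1973, 0.4407]
tool_rot: [180.0, -0.2, -163.1]
force: [0.3, -0.7, -1.7]
grip_width: 0.0441
grasp_force: 25.0
```

```bash
python3 - <<'E'
from h import *
o=get_obs();print(o['grip_width'],o['grasp_force'],o['tool_pos'])
go([.4864,-.1674,.43],180+16.94)
E
```

```text
0.04408397562712206 24.999909445177764 [0.53245948 0.19733878 0.44069278]
shift [ 0.1502 -0.3356  0.0109] turn [ 0.0006 -0.0027 -0.0004]
```

>>> {"op": "drive_tool", "data": {"rows": [0.0215,-0.0479,0.001,0,0,0,-1,0.0215,-0.0479,0.001,0,0,0,-1,0.0215,-0.0479,0.001,0,0,0,-1,0.0215,-0.0479,0.001,0,0,0,-1,0.0215,-0.0479,0.001,0,0,0,-1]}}

```text
time_s: 38.52
tool_pos: [0.4977, -0.0644, 0.4327]
tool_rot: [-180.0, -0.5, -163.1]
force: [1.0, -1.4, -0.1]
grip_width: 0.0439
grasp_force: 25.0
```

>>> {"op": "drive_tool", "data": {"rows": [0.0215,-0.0479,0.001,0,0,0,-1,0.0212,-0.0482,0.001,0,0,0,-1,0,0,0.05,0,0,0,-1,0,0,0.05,0,0,0,-1,0,0,0.04,0,0,0,-1]}}

```text
time_s: 39.15
tool_pos: [0.4835, -0.1673, 0.2894]
tool_rot: [180.0, -0.6, -163.1]
force: [0.9, 0.1, -1.1]
grip_width: 0.0437
grasp_force: 25.0
```

>>> {"op": "drive_tool", "data": {"rows": [0,0,0.025,0,0,0,-1,0,0,0,0,0,0,-1,0,0,0,0,0,0,-1,0,0,0,0,0,0,-1]}}

```text
time_s: 39.65
tool_pos: [0.4852, -0.1679, 0.2689]
tool_rot: [-179.9, -0.3, -163.1]
force: [0.1, 0.4, -0.9]
grip_width: 0.0438
grasp_force: 25.0
```

```bash
python3 - <<'E'
from h import *
o=get_obs();print(o['tool_pos'],o['force'])
go([.4864,-.1674,.2255],180+16.94)
d=cam('wrist','w18');np.save('w18.npy',d['T'])
# recess-3 box footprint & dock lines: rows of the dock front edge and box bottom front edge along a column right in the box
g=cv2.cvtColor(d['color'],cv2.COLOR_BGR2GRAY).astype(int)
for n in('w9','w11','w18'):
    h=cv2.cvtColor(cv2.imread(f'pics/{n}.png'),cv2.COLOR_BGR2HSV);print(n,[ (v,*h[v,318]) for v in range(138,168)][::1])
E
```

```text
[ 0.48522223 -0.16794036  0.26886471] [ 0.12347128  0.39781406 -0.87089471]
shift [-0.0015  0.0002  0.0434] turn [-0.0012 -0.0049 -0.0003]
w9 [(138, np.uint8(35), np.uint8(6), np.uint8(237)), (139, np.uint8(35), np.uint8(6), np.uint8(237)), (140, np.uint8(30), np.uint8(6), np.uint8(237)), (141, np.uint8(30), np.uint8(5), np.uint8(240)), (142, np.uint8(30), np.uint8(5), np.uint8(241)), (143, np.uint8(21), np.uint8(11), np.uint8(165)), (144, np.uint8(115), np.uint8(34), np.uint8(136)), (145, np.uint8(112), np.uint8(35), np.uint8(190)), (146, np.uint8(114), np.uint8(34), np.uint8(194)), (147, np.uint8(110), np.uint8(35), np.uint8(192)), (148, np.uint8(112), np.uint8(34), np.uint8(194)), (149, np.uint8(111), np.uint8(40), np.uint8(205)), (150, np.uint8(110), np.uint8(30), np.uint8(181)), (151, np.uint8(111), np.uint8(33), np.uint8(161)), (152, np.uint8(113), np.uint8(33), np.uint8(164)), (153, np.uint8(115), np.uint8(34), np.uint8(142)), (154, np.uint8(109), np.uint8(33), np.uint8(161)), (155, np.uint8(108), np.uint8(39), np.uint8(205)), (156, np.uint8(112), np.uint8(35), np.uint8(213)),
[... 2872 characters left out ...]
, np.uint8(113), np.uint8(31), np.uint8(166)), (155, np.uint8(113), np.uint8(30), np.uint8(212)), (156, np.uint8(109), np.uint8(33), np.uint8(226)), (157, np.uint8(109), np.uint8(33), np.uint8(223)), (158, np.uint8(110), np.uint8(32), np.uint8(220)), (159, np.uint8(111), np.uint8(36), np.uint8(220)), (160, np.uint8(110), np.uint8(39), np.uint8(229)), (161, np.uint8(118), np.uint8(18), np.uint8(173)), (162, np.uint8(14), np.uint8(53), np.uint8(106)), (163, np.uint8(15), np.uint8(88), np.uint8(96)), (164, np.uint8(16), np.uint8(78), np.uint8(95)), (165, np.uint8(15), np.uint8(86), np.uint8(101)), (166, np.uint8(12), np.uint8(84), np.uint8(97)), (167, np.uint8(14), np.uint8(77), np.uint8(100))]
```

```bash
python3 - <<'E'
from h import *
x=np.array([.9566,.2914,0]);y=np.array([-.2914,.9566,0])
for n,rb,rd,zb in(('w9',159.3,143.6,.067),('w11',160.2,145.5,.0705),('w18',161.5,144.3,.049)):
    d=ld(n);p=onz(d,318,rb,zb);q=onz(d,318,rd,.02);print(n,'box front - dock front',((p-q)@x).round(4))
    h=cv2.cvtColor(d['color'],cv2.COLOR_BGR2HSV)
    r=int(rd+8);m=[u for u in range(270,370) if h[r,u,2]<183];print(m[0],m[-1],'recess ctr y - tool y',((onz(d,(m[0]+m[-1])/2,r,.02)-(d['T'][:3,3]))@y).round(4),'len',((onz(d,m[-1],r,.02)-onz(d,m[0],r,.02))@y).round(4))
E
```

```text
w9 box front - dock front 0.0084
285 369 recess ctr y - tool y 0.0078 len 0.0729
w11 box front - dock front 0.0075
287 369 recess ctr y - tool y 0.0092 len 0.0726
w18 box front - dock front 0.0104
286 351 recess ctr y - tool y 0.0001 len 0.0524
```

>>> {"op": "drive_tool", "data": {"rows": [0,0,0.012,0,0.003,0,-1,0,0,0.008,0,0,0,-1,0,0,0.004,0,0,0,-1,0,0,0.004,0,0,0,-1,0,0,0,0,0,0,-1]}}

```text
time_s: 40.33
tool_pos: [0.4845, -0.168, 0.2396]
tool_rot: [-179.9, -0.6, -163.1]
force: [1.1, 0.1, -1.4]
grip_width: 0.0434
grasp_force: 25.0
```

>>> {"op": "drive_tool", "data": {"rows": [0,0,0.003,0,0,0,-1,0,0,0.002,0,0,0,-1,0,0,0.002,0,0,0,-1,0,0,0,0,0,0,-1,0,0,0,0,0,0,-1]}}

```text
time_s: 40.95
tool_pos: [0.4846, -0.1678, 0.2328]
tool_rot: [-179.9, -0.5, -163.1]
force: [1.3, -0.0, -1.6]
grip_width: 0.0438
grasp_force: 25.0
```

>>> {"op": "drive_tool", "data": {"rows": [0,0,0.003,0,0,0,-1,0,0,0.002,0,0,0,-1,0,0,0.002,0,0,0,-1,0,0,0,0,0,0,-1,0,0,0,0,0,0,-1]}}

```text
time_s: 41.58
tool_pos: [0.4845, -0.1679, 0.2257]
tool_rot: [-179.9, -0.6, -163.1]
force: [3.1, 0.7, -2.1]
grip_width: 0.0439
grasp_force: 25.0
```

>>> {"op": "drive_tool", "data": {"rows": [0,0,0.0015,0,0,0,-1,0,0,0.0005,0,0,0,-1,0,0,0,0,0,0,-1,0,0,0,0,0,0,-1]}}

```text
time_s: 42.08
tool_pos: [0.4846, -0.1683, 0.2255]
tool_rot: [179.9, -0.6, -163.1]
force: [-3.9, 2.7, 15.3]
grip_width: 0.0437
grasp_force: 25.0
```

>>> {"op": "drive_tool", "data": {"rows": [0,0,-0.001,0,0,0,0.24,0,0,0,0,0,0,0.24,0,0,0,0,0,0,0.24,0,0,-0.04,0,0,0,0.24,0,0,-0.06,0,0,0,0.24]}}

```text
time_s: 42.7
tool_pos: [0.4845, -0.167, 0.3244]
tool_rot: [-180.0, -0.9, -163.1]
force: [1.0, 1.1, 0.7]
grip_width: 0.0539
grasp_force: 0.0
```

>>> {"op": "drive_tool", "data": {"rows": [0,0,-0.06,0,0,0,0.24,0,0,-0.06,0,0,0,0,0,0,0,0,0,0,-0.3,-0.0547,0.0343,0,0,0,0,-0.3,-0.0547,0.0343,0,0,0,0,-0.3]}}

```text
time_s: 43.32
tool_pos: [0.569, -0.0721, 0.4432]
tool_rot: [179.9, -0.5, -163.2]
force: [-0.2, 0.5, 0.3]
grip_width: 0.0318
grasp_force: 0.0
```

>>> {"op": "drive_tool", "data": {"rows": [-0.0547,0.0343,0,0,0,0,-0.3,-0.0547,0.0343,0,0,0,0,-0.3,0,0,0,0,0,0,-0.3,0,0,0,0,0,0,-0.3]}}

```text
time_s: 43.82
tool_pos: [0.6502, 0.0209, 0.4409]
tool_rot: [-179.9, -0.8, -163.1]
force: [-0.5, -1.0, -0.2]
grip_width: 0.0306
grasp_force: 0.0
```

```bash
python3 - <<'E'
from h import *
print(get_obs()['tool_pos'],get_obs()['grip_width'])
d=cam('wrist','w19');np.save('w19.npy',d['T'])
for dd in(ld('w5'),ld('w19')):
    h=cv2.cvtColor(dd['color'],cv2.COLOR_BGR2HSV);m=((h[...,0]<6)|(h[...,0]>172))&(h[...,1]>140)&(h[...,2]>60)
    for c,a,b,l in blobs(dd,m,60):
        top=(h[...,2]>130)&l;print(c,a,b,np.argwhere(top)[:,::-1].mean(0).round(1) if top.sum() else '',top.sum(),onz(dd,*c,.21).round(3))
h=cv2.cvtColor(d['color'],cv2.COLOR_BGR2HSV);w=(h[...,1]<40)&(h[...,2]>130);w[222:]=0
x=np.array([.9566,.2914,0])
for q in((.4439,-.0291,.068),(.4664,-.0992,.068),(.4846,-.1680,.068)):
    print('exp front ledge',np.round(proj(d,np.array(q)-.035*x),1),'back',np.round(proj(d,np.array(q)+.035*x),1))
for c,a,b,l in blobs(d,w,40):
    if a<900:print(c,a,b)
cv2.imwrite('pics/w19c.png',d['color'])
E
```

```text
[0.65017811 0.02086613 0.44085765] 0.03055855895754578
[556.3, 14.2] 706 [534, 0, 52, 29] [556.7  14.1] 682 [0.465 0.264 0.21 ]
[232.8, 203.9] 354 [222, 193, 24, 23] [232.8 204.2] 197 [0.603 0.031 0.21 ]
[636.5, 77.6] 174 [632, 61, 8, 34] [636.8  77.9] 151 [0.487 0.204 0.21 ]
[351.0, 162.8] 476 [341, 151, 21, 24] [351.1 163. ] 464 [0.601 0.031 0.21 ]
exp front ledge [330.2 -41.8] back [329.6  30.5]
exp front ledge [261.7 -40.5] back [264.6  31.7]
exp front ledge [195.4 -43.2] back [201.6  29.1]
[8.2, 11.7] 46 [7, 0, 3, 24]
[238.5, 13.6] 143 [235, 0, 8, 32]
[1.7, 75.0] 88 [0, 59, 6, 26]
[12.7, 138.2] 67 [6, 134, 13, 10]
```

View pics/w19c.png

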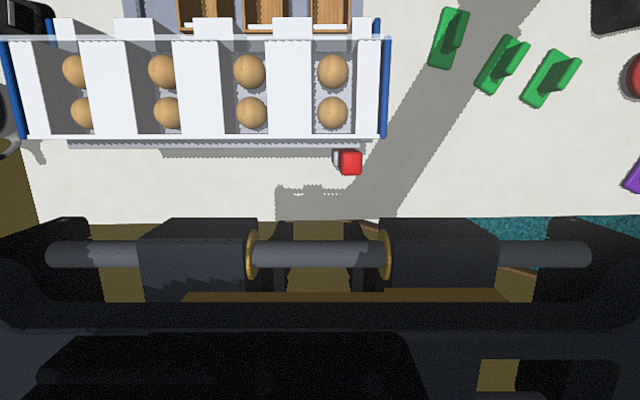

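```bash
python3 - <<'E'
from h import *
p,r=tri([(ld('w5'),232.8,203),(ld('w19'),351,162.3)]);print(p.round(4),r)
go([p[0],p[1],.44],196.94)
d=ld('w19')
for u,v in((341,151),(362,151),(362,172),(341,172)):print(onz(d,u,v,.215).round(4))
E
```

```text
[0.6011 0.0311 0.212 ] [np.float64(0.15736423155030066), np.float64(0.17006804908623205)]
shift [0.0433 0.0249 0.0022] turn [-0.0015 -0.012  -0.003 ]
[0.5951 0.0211 0.215 ]
[0.5907 0.0357 0.215 ]
[0.6052 0.0407 0.215 ]
[0.6097 0.0259 0.215 ]
```

>>> {"op": "drive_tool", "data": {"rows": [0.0215,0.0123,0,0,-0.01,0,-0.3,0.0215,0.0123,0,0,0,0,-0.3,0,0,0.03,0,0,0,-0.3,0,0,0.025,0,0,0,-0.3,0,0,0,0,0,0,-0.3]}}

```text
time_s: 44.5
tool_pos: [0.6006, 0.031, 0.3865]
tool_rot: [179.9, -0.2, -163.2]
force: [0.3, 0.7, 0.5]
grip_width: 0.0303
grasp_force: 0.0
```

>>> {"op": "drive_tool", "data": {"rows": [0,0,0.01,0,0,0,-0.3,0,0,0.008,0,0,0,-0.3,0,0,0,0,0,0,-0.3,0,0,0,0,0,0,-0.3]}}

```text
time_s: 45.0
tool_pos: [0.6023, 0.0325, 0.3701]
tool_rot: [-179.9, 0.0, -163.1]
force: [-0.5, -0.5, 0.2]
grip_width: 0.0305
grasp_force: 0.0
```

```bash
python3 - <<'E'
from h import *
o=get_obs();print(o['tool_pos'],o['tool_rot'],o['force'],o['grip_width']);go([.601,.031,.366],196.94)
E
```

```text
[0.60230656 0.03247142 0.37005527] [-1.79939436e+02  2.35907673e-02 -1.63089409e+02] [-0.46677367 -0.54309709  0.22821765] 0.03050260299615419
shift [ 0.0017 -0.001   0.0041] turn [-0.0011  0.0004 -0.0005]
```

Lower slightly, close on the handle.

>>> {"op": "drive_tool", "data": {"rows": [0.001,-0.001,0.003,0,0,0,-0.3,0,0,0,0,0,0,-1,0,0,0,0,0,0,-1,0,0,0,0,0,0,-1,0,0,0,0,0,0,-1], "grip_force": 15}}

```text
time_s: 45.62
tool_pos: [0.6015, 0.0313, 0.3668]
tool_rot: [-180.0, 0.0, -163.1]
force: [-0.1, -0.0, -0.2]
grip_width: 0.0158
grasp_force: 15.0
```

>>> {"op": "drive_tool", "data": {"rows": [0,-0.02,0,0,0,0,-1,0,-0.02,0,0,0,0,-1,0,-0.02,0,0,0,0,-1,0,0,0,0,0,0,-1]}}

```text
time_s: 46.12
tool_pos: [0.6193, -0.0276, 0.3668]
tool_rot: [-179.9, 0.1, -163.2]
force: [2.1, -0.4, -1.3]
grip_width: 0.0158
grasp_force: 15.0
```

>>> {"op": "drive_tool", "data": {"rows": [0,-0.02,0,0,0,0,-1,0,-0.02,0,0,0,0,-1,0,-0.02,0,0,0,0,-1,0,-0.02,0,0,0,0,-1,0,0,0,0,0,0,-1]}}

```text
time_s: 46.75
tool_pos: [0.6425, -0.1032, 0.3669]
tool_rot: [-179.9, 0.0, -163.2]
force: [2.4, -1.6, -0.8]
grip_width: 0.016
grasp_force: 15.0
```

>>> {"op": "drive_tool", "data": {"rows": [0,-0.02,0,0,0,0,-1,0,-0.02,0,0,0,0,-1,0,-0.02,0,0,0,0,-1,0,-0.008,0,0,0,0,-1,0,0,0,0,0,0,-1]}}

```text
time_s: 47.38
tool_pos: [0.6622, -0.1673, 0.3669]
tool_rot: [-179.9, 0.0, -163.1]
force: [1.5, -1.3, -1.6]
grip_width: 0.0154
grasp_force: 15.0
```

>>> {"op": "drive_tool", "data": {"rows": [0,0,0,0,0,0,-1,0,0,0,0,0,0,-1,0,0,0,0,0,0,-1,0,0,0,0,0,0,-1,0,0,0,0,0,0,-1]}}

```text
time_s: 48.0
tool_pos: [0.6621, -0.1672, 0.3669]
tool_rot: [-180.0, 0.0, -163.1]
force: [2.3, 0.9, -1.5]
grip_width: 0.0161
grasp_force: 15.0
```

```bash
python3 - <<'E'
from h import *
o=get_obs();p=o['tool_pos']-np.array([.6015,.0313,.3668]);print('opening',-(p@[-.2914,.9566,0]),p@[.9566,.2914,0],o['force'],o['grip_width'])
for n in('wrist','scene'):
    d=cam(n,n+'_g');np.save(n+'_g.npy',d['T'])
    h=cv2.cvtColor(d['color'],cv2.COLOR_BGR2HSV);m=(h[...,0]>8)&(h[...,0]<22)&(h[...,1]>60)&(h[...,2]>150)
    for c,a,b,l in blobs(d,m,12):print(n,c,a,b)
E
```

```text
opening 0.20757948215232191 0.00013717402576619923 [ 2.31426713  0.92915991 -1.49375428] 0.01607380203760265
wrist [355.8, 22.4] 241 [352, 0, 11, 41]
wrist [371.2, 4.8] 239 [360, 0, 25, 13]
wrist [392.7, 36.2] 252 [368, 0, 37, 51]
wrist [441.3, 27.9] 241 [435, 0, 15, 41]
wrist [484.2, 30.2] 150 [474, 0, 16, 52]
wrist [524.7, 25.3] 161 [520, 0, 10, 44]
wrist [573.0, 20.0] 110 [568, 0, 11, 40]
wrist [374.0, 30.2] 393 [361, 10, 24, 30]
wrist [283.0, 116.0] 1271 [263, 96, 41, 41]
wrist [284.7, 170.5] 1110 [266, 152, 38, 38]
wrist [362.0, 249.0] 36 [361, 239, 4, 18]
wrist [273.1, 251.7] 16 [272, 247, 3, 9]
wrist [362.7, 262.1] 18 [361, 259, 4, 7]
wrist [273.9, 270.2] 14 [273, 266, 3, 9]
wrist [362.1, 270.9] 14 [361, 269, 3, 5]
scene [317.8, 262.5] 126 [311, 255, 15, 19]
scene [407.7, 260.9] 67 [403, 257, 10, 9]
scene [401.1, 269.7] 56 [397, 266, 9, 9]
scene [336.2, 277.4] 167 [327, 270, 22, 20]
scene [363.7, 278.8] 13 [358, 275, 12, 9]
scene [355.4, 292.9] 191 [347, 284, 21, 22]
```

>>> {"op": "drive_tool", "data": {"rows": [0,0.03,0,0,0,0,-1,0,0.03,0,0,0,0,-1,0,0.03,0,0,0,0,-1,0,0.03,0,0,0,0,-1,0,0.03,0,0,0,0,-1]}}

```text
time_s: 48.72
tool_pos: [0.6181, -0.0245, 0.3669]
tool_rot: [-179.8, 0.0, -163.2]
force: [3.9, -2.2, -2.2]
grip_width: 0.016
grasp_force: 15.0
```

>>> {"op": "drive_tool", "data": {"rows": [0,0.02,0,0,0,0,-1,0,0.02,0,0,0,0,-1,0,0.015,0,0,0,0,-1,0,0.01,0,0,0,0,-1,0,0,0,0,0,0,-1]}}

```text
time_s: 49.35
tool_pos: [0.6002, 0.0331, 0.3669]
tool_rot: [-179.4, 0.1, -163.3]
force: [8.7, -10.5, -7.5]
grip_width: 0.016
grasp_force: 15.1
```

>>> {"op": "drive_tool", "data": {"rows": [0,0.002,0,0,0,0,-1,0,0.002,0,0,0,0,-1,0,0.001,0,0,0,0,-1,0,0,0,0,0,0,-1]}}

```text
time_s: 49.85
tool_pos: [0.5995, 0.0342, 0.3669]
tool_rot: [-179.0, 0.2, -163.6]
force: [14.2, -17.4, -11.7]
grip_width: 0.0157
grasp_force: 15.2
```

>>> {"op": "drive_tool", "data": {"rows": [0,-0.002,0,0,0,0,-0.3,0,0,0,0,0,0,-0.3,0,0,0,0,0,0,-0.3,0,0,-0.03,0,0,0,-0.3,0,0,-0.05,0,0,0,-0.3]}}

```text
time_s: 50.48
tool_pos: [0.5976, 0.0405, 0.4461]
tool_rot: [-180.0, -0.3, -163.2]
force: [0.8, -0.2, 0.4]
grip_width: 0.0301
grasp_force: 0.0
```

>>> {"op": "drive_tool", "data": {"rows": [-0.02,-0.005,0,0,0,0,-0.3,-0.02,0,0,0,0,0,-0.3,0,0,0,0,0,0,-0.3,0,0,0,0,0,0,-0.3]}}

```text
time_s: 50.98
tool_pos: [0.6377, 0.0472, 0.4466]
tool_rot: [-180.0, -0.1, -163.1]
force: [-0.4, -0.2, -0.1]
grip_width: 0.0306
grasp_force: 0.0
```

```bash
python3 - <<'E'
from h import *
o=get_obs();print(o['tool_pos'],o['tool_rot'],o['grip_width'])
d=cam('wrist','w20');np.save('w20.npy',d['T'])
h=cv2.cvtColor(d['color'],cv2.COLOR_BGR2HSV);m=((h[...,0]<6)|(h[...,0]>172))&(h[...,1]>140)&(h[...,2]>60)
for c,a,b,l in blobs(d,m,60):print('red',c,b,onz(d,*c,.212).round(4))
m=(h[...,0]>8)&(h[...,0]<22)&(h[...,1]>60)&(h[...,2]>150)
for c,a,b,l in blobs(d,m,60):print('ball',c,a,b)
for k,n in(('w19',0),('w20',0)):
  dd=ld(k)
  for c,a,b,l in blobs(dd,masks(dd)['green'],100):print(k,'green',c,a,onz(dd,*c,.015).round(4))
s=cam('scene')
for c,a,b,_ in blobs(s,masks(s)['green'],60):print('scene',c,a)
E
```

```text
[0.63767721 0.04718545 0.44657154] [-1.79962386e+02 -8.82645144e-02 -1.63137712e+02] 0.03058186536889031
red [621.8, 73.7] [607, 46, 33, 53] [0.4763 0.2223 0.212 ]
red [312.4, 164.2] [303, 153, 20, 23] [0.6014 0.0316 0.212 ]
ball [154.0, 18.4] 75 [150, 0, 13, 32]
ball [187.2, 10.4] 118 [182, 0, 10, 20]
ball [224.1, 23.4] 126 [216, 0, 26, 33]
ball [245.6, 12.2] 196 [238, 0, 19, 25]
ball [294.0, 24.0] 137 [284, 0, 36, 33]
ball [305.1, 1.5] 61 [297, 0, 17, 5]
ball [306.9, 16.1] 345 [294, 0, 27, 25]
ball [43.9, 72.4] 370 [35, 59, 19, 29]
ball [53.2, 113.9] 338 [44, 101, 19, 27]
w19 green [447.1, 37.6] 1196 [0.4245 0.1274 0.015 ]
w19 green [500.2, 63.6] 1173 [0.433  0.2073 0.015 ]
w19 green [541.2, 78.7] 870 [0.4342 0.2681 0.015 ]
w19 green [568.7, 73.1] 285 [0.4171 0.3    0.015 ]
w20 green [423.6, 37.6] 1207 [0.4242 0.1274 0.015 ]
w20 green [475.9, 64.1] 1063 [0.4337 0.2069 0.015 ]
w20 green [517.6, 78.6] 833 [0.4339 0.2688 0.015 ]
w20 green [542.3, 73.6] 274 [0.4184 0.2979 0.015 ]
scene [266.5, 196.5] 141
scene [276.8, 210.9] 142
scene [286.7, 230.4] 152
```

>>> {"op": "drive_tool", "data": {"rows": [0.0167,0.0464,0.012,0,0,0,0,0.0167,0.0464,0.012,0,0,0,0,0.0167,0.0464,0.012,0,0,0,0,0.0167,0.0464,0.012,0,0,0,0,0,0,0,0,0,0,0]}}

```text
time_s: 51.7
tool_pos: [0.5172, 0.2104, 0.3974]
tool_rot: [179.9, -0.2, -162.6]
force: [0.6, -0.2, 1.2]
grip_width: 0.0435
grasp_force: 0.0
```

>>> {"op": "drive_tool", "data": {"rows": [0,0,0,0,0,0,0,0,0,0,0,0,0,0]}}

```text
time_s: 51.95
tool_pos: [0.5212, 0.204, 0.3991]
tool_rot: [-179.9, 0.1, -163.3]
force: [0.3, 0.8, 0.0]
grip_width: 0.0434
grasp_force: 0.0
```

```bash
cat >> h.py <<'E'
def lids(d,dark=True):
    "green lids: plate outline by minAreaRect at z .01, and rib top centre at z .046"
    h=cv2.cvtColor(d['color'],cv2.COLOR_BGR2HSV)
    m=((h[...,0]>40)&(h[...,0]<85)&(h[...,1]>90)&(h[...,2]>25)).astype('uint8');m=cv2.morphologyEx(m,cv2.MORPH_CLOSE,np.ones((3,3)))
    for c,a,b,l in blobs(d,m,250):
        pl=np.array([onz(d,u,v,.008)[:2]*1000 for v,u in np.argwhere(l)],'float32')
        r=cv2.minAreaRect(pl);bx=cv2.boxPoints(r);e=[bx[1]-bx[0],bx[2]-bx[1]];e=max(e,key=np.linalg.norm)
        print(np.round(c,1),a,b,'ctr',np.round(r[0],1),'size',np.round(r[1],1),'yaw',round((np.degrees(np.arctan2(e[1],e[0]))+90)%180-90,1))
E
python3 - <<'E'
from h import *
print(get_obs()['tool_pos']);d=cam('wrist','w21');np.save('w21.npy',d['T']);lids(d)
print('cam',d['T'][:3,3]);h=cv2.cvtColor(d['color'],cv2.COLOR_BGR2HSV)
u,v=[int(t) for t in proj(d,(.425,.13,.04))];print(u,v);print(h[v-40:v+45:4,u,2],h[v,u-25:u+26:2,2])
E
```

```text
[0.52117981 0.20401514 0.39914691]
[284.7  84.3] 1644 [268, 52, 35, 66] ctr [422.8 130.8] size [72.5 32.6] yaw 4.5
[343.8 111.6] 1533 [320, 81, 49, 62] ctr [432.2 210.2] size [32.6 72.3] yaw -11.8
[395.4 125.9] 1481 [372, 96, 48, 61] ctr [429.7 278.7] size [32.7 72.3] yaw -10.0
cam [0.45688808 0.18472044 0.37907588]
280 83
[238 237 198 236 233 183 205 219 220 223 224 223 221 222 126 157 235 235
 126 239 239 239] [238 239 239 238 238 238 239 243 213 191 193 211 228 225 211 131  73  96
 133 207 227 163 121 245 239 239]
```

```bash
python3 - <<'E'
from h import *
go([.4228,.1308,.26],184.5)
E
```

```text
shift [ 0.1154 -0.0417  0.139 ] turn [-0.001   0.001   0.2134]
```

>>> {"op": "drive_tool", "data": {"rows": [0.0385,-0.0139,0.01,0,0,0,0,0.0385,-0.0139,0.03,0,0,0,0,0.0384,-0.0139,0.04,0,0,0,0,0,0,0.03,0,0,0.107,0,0,0,0.029,0,0,0.107,0]}}

```text
time_s: 52.62
tool_pos: [0.4223, 0.1309, 0.2593]
tool_rot: [179.8, 0.0, -175.7]
force: [-0.8, 0.8, -0.6]
grip_width: 0.0434
grasp_force: 0.0
```

>>> {"op": "drive_tool", "data": {"rows": [0,0,0,0,0,0,0,0,0,0,0,0,0,0,0,0,0,0,0,0,0]}}

```text
time_s: 53.0
tool_pos: [0.4229, 0.1323, 0.2608]
tool_rot: [180.0, 0.1, -175.3]
force: [0.2, -0.5, 0.3]
grip_width: 0.0437
grasp_force: 0.0
```

```bash
python3 - <<'E'
from h import *
o=get_obs();print(o['tool_pos'],o['tool_rot'],o['grip_width']);go([.4228,.1308,.196],184.5)
d=cam('wrist','w22');np.save('w22.npy',d['T']);lids(d)
E
```

```text
[0.42293553 0.13234764 0.26075179] [ 1.79983588e+02  1.06704629e-01 -1.75314264e+02] 0.043654222155446454
shift [ 0.0004 -0.0015  0.0648] turn [0.0003 0.0019 0.0032]
[316.2 201.2] 2975 [297, 163, 40, 78] ctr [420.2 130.6] size [68.5 32.9] yaw 4.4
[409.2 206. ] 1698 [381, 180, 57, 61] ctr [424.5 213.6] size [38.  57.3] yaw -11.7
[498.4 208.2] 1743 [467, 183, 63, 56] ctr [412.3 292. ] size [58.5 34.4] yaw 73.6
```

>>> {"op": "drive_tool", "data": {"rows": [0,-0.0015,0.03,0,0,0.003,0,0,0,0.025,0,0,0,0,0,0,0.01,0,0,0,0,0,0,0,0,0,0,0,0,0,0,0,0,0,-1], "grip_force": 20}}

```text
time_s: 53.68
tool_pos: [0.4228, 0.131, 0.1954]
tool_rot: [180.0, 0.1, -175.5]
force: [0.9, -0.0, -0.0]
grip_width: 0.0394
grasp_force: 0.0
```

>>> {"op": "drive_tool", "data": {"rows": [0,0,0,0,0,0,-1,0,0,0,0,0,0,-1,0,0,0,0,0,0,-1,0,0,0,0,0,0,-1]}}

```text
time_s: 54.18
tool_pos: [0.4224, 0.1309, 0.1948]
tool_rot: [-180.0, 0.0, -175.5]
force: [0.3, 0.2, 2.5]
grip_width: 0.0119
grasp_force: 20.0
```

>>> {"op": "drive_tool", "data": {"rows": [0,0,-0.03,0,0,0,-1,0,0,-0.06,0,0,0,-1,0,0,-0.06,0,0,0,-1,0,0,-0.06,0,0,0,-1,0,0,0,0,0,0,-1]}}

```text
time_s: 54.8
tool_pos: [0.4234, 0.1318, 0.4042]
tool_rot: [179.7, 0.3, -175.4]
force: [0.3, -0.8, -0.6]
grip_width: 0.0117
grasp_force: 20.0
```

```bash
python3 - <<'E'
from h import *
o=get_obs();print(o['tool_pos'],o['grip_width'],o['grasp_force']);go([.565,-.065,.41],196.94)
E
```

```text
[0.42336983 0.1317941  0.40419882] 0.011715804029543263 19.99989099567756
shift [-0.1255 -0.2074 -0.0063] turn [ 0.0053  0.0064 -0.2159]
```

>>> {"op": "drive_tool", "data": {"rows": [-0.0251,-0.0415,-0.001,0,0,0,-1,-0.0251,-0.0415,-0.001,0,0,0,-1,-0.0251,-0.0415,-0.001,0,0,0,-1,-0.0251,-0.0415,-0.001,0,0,0,-1,-0.0251,-0.0415,-0.001,0,0,0,-1]}}

```text
time_s: 55.42
tool_pos: [0.5646, -0.0651, 0.403]
tool_rot: [-180.0, -0.2, -175.3]
force: [0.0, 1.5, 1.0]
grip_width: 0.0118
grasp_force: 20.0
```

>>> {"op": "drive_tool", "data": {"rows": [0,0,0,0,0,-0.108,-1,0,0,0,0,0,-0.108,-1,0,0,0,0,0,0,-1,0,0,0,0,0,0,-1]}}

```text
time_s: 55.92
tool_pos: [0.5634, -0.0649, 0.4041]
tool_rot: [180.0, -0.1, -163.1]
force: [0.3, 0.5, -0.5]
grip_width: 0.0119
grasp_force: 20.0
```

```bash
cat >> h.py <<'E'
def boxes(d,C):
    "find both ledges of each seated box near expected centres C (world xy); centre from them at z .068"
    h=cv2.cvtColor(d['color'],cv2.COLOR_BGR2HSV);w=(h[...,1]<45)&(h[...,2]>115);w[225:]=0
    B=[(np.array(c),a,b,l) for c,a,b,l in blobs(d,w,40) if a<1200]
    x=np.array([.9566,.2914,0]);y=np.array([-.2914,.9566,0])
    for q in C:
        for s in(-1,1):
            e=proj(d,np.array([*q,.068])+s*.035*x)
            for c,a,b,l in B:
                if np.linalg.norm(c-e)<16:
                    L=np.array([onz(d,u,v,.068) for v,u in np.argwhere(l)])-np.array([*q,0]);X=L@x;Y=L@y
                    print(q,'ledge',s,np.round(e,1),c,a,b,'X %.4f..%.4f Y %.4f..%.4f mean %.4f %.4f'%(X.min(),X.max(),Y.min(),Y.max(),X.mean()-s*.035,Y.mean()))
BC=((.4439,-.0291),(.4664,-.0992),(.4846,-.1680))
E
python3 - <<'E'
from h import *
print(get_obs()['tool_pos']);d=cam('wrist','w23b');np.save('w23b.npy',d['T']);boxes(d,BC)
E
```

```text
[ 0.56342236 -0.06490407  0.40405397]
(0.4439, -0.0291) ledge -1 [385.   54.6] [385.8  52. ] 345 [368, 47, 37, 11] X -0.0421..-0.0328 Y -0.0177..0.0195 mean -0.0025 0.0006
(0.4439, -0.0291) ledge -1 [385.   54.6] [383.8  64. ] 76 [370, 58, 29, 10] X -0.0318..-0.0233 Y -0.0151..0.0136 mean 0.0089 -0.0007
(0.4439, -0.0291) ledge 1 [381.3 125. ] [382.4 122.5] 271 [366, 119, 34, 8] X 0.0287..0.0361 Y -0.0169..0.0192 mean -0.0026 0.0011
(0.4664, -0.0992) ledge -1 [313.3  55.8] [313.6  51.5] 378 [295, 47, 38, 10] X -0.0432..-0.0348 Y -0.0188..0.0192 mean -0.0040 0.0003
(0.4664, -0.0992) ledge 1 [313.6 126. ] [313.6 121.9] 314 [296, 118, 36, 9] X 0.0266..0.0350 Y -0.0190..0.0190 mean -0.0043 0.0001
(0.4846, -0.168) ledge -1 [243.9  52.9] [242.4  50.1] 331 [225, 46, 37, 10] X -0.0415..-0.0331 Y -0.0194..0.0175 mean -0.0026 -0.0014
(0.4846, -0.168) ledge 1 [248.  123.5] [246.9 120.5] 271 [230, 117, 35, 8] X 0.0282..0.0356 Y -0.0193..0.0174 mean -0.0031 -0.0010
```

```bash
python3 - <<'E'
from h import *
go([.4417,-.0288,.30],196.94)
E
```

```text
shift [0.1059 0.0697 0.1045] turn [ 0.0008 -0.0018 -0.0005]
```

>>> {"op": "drive_tool", "data": {"rows": [0.0353,0.0232,0,0,0,0,-1,0.0353,0.0232,0,0,0,0,-1,0.0353,0.0233,0,0,0,0,-1,0,0,0.05,0,0,0,-1,0,0,0.05,0,0,0,-1]}}

```text
time_s: 56.6
tool_pos: [0.4458, -0.0296, 0.3043]
tool_rot: [179.8, -0.1, -163.0]
force: [1.3, 0.5, -1.4]
grip_width: 0.0117
grasp_force: 20.0
```

>>> {"op": "drive_tool", "data": {"rows": [0,0,0,0,0,0,-1,0,0,0,0,0,0,-1,0,0,0,0,0,0,-1]}}

```text
time_s: 56.98
tool_pos: [0.4471, -0.0304, 0.3073]
tool_rot: [179.9, 0.0, -163.1]
force: [0.7, -0.2, -0.1]
grip_width: 0.0118
grasp_force: 20.0
```

```bash
cat >> h.py <<'E'
def fit(n,C):
    d=cam('wrist',n);np.save(n+'.npy',d['T']);T=tcp();h=cv2.cvtColor(d['color'],cv2.COLOR_BGR2HSV)
    g=(h[...,0]>40)&(h[...,0]<85)&(h[...,1]>90)&(h[...,2]>25);g[218:]=0
    for c,a,b,l in blobs(d,g,150):
        if 250<c[0]<390: print('lid rows/cols',b,a)
    z=T[2,3]-.196+.005  # mid plate height
    print('pred lid front corners',[np.round(proj(d,(T@np.array([.037,s,T[2,3]-z,1]))[:3]),1) for s in(-.017,.017)])
    x=np.array([.9566,.2914,0]);y=np.array([-.2914,.9566,0]);c=np.array([*C,.078])
    print('pred rim front outer',[np.round(proj(d,c-.042*x+s*y),1) for s in(-.022,.022)],'inner',np.round(proj(d,c-.039*x),1))
    for u in(300,318,336):print(u,[(v,*map(int,h[v,u])) for v in range(130,215,3)])
    return d
E
python3 - <<'E'
from h import *
o=get_obs();print(o['tool_pos'],o['tool_rot'],o['force']);fit('w24',(.4417,-.0288))
E
```

```text
[ 0.44713568 -0.03044169  0.3073129 ] [ 1.79872668e+02  1.48655851e-02 -1.63085368e+02] [ 0.7163214  -0.1850973  -0.13651619]
lid rows/cols [291, 178, 55, 40] 2139
pred lid front corners [array([290.3, 176.1]), array([345.6, 176.2])]
pred rim front outer [array([291.7, 154.4]), array([351.4, 154.5])] inner [321.5 158.5]
300 [(130, 34, 8, 238), (133, 35, 6, 236), (136, 23, 13, 172), (139, 109, 34, 201), (142, 109, 32, 193), (145, 112, 30, 151), (148, 15, 95, 97), (151, 14, 77, 96), (154, 15, 111, 196), (157, 16, 139, 208), (160, 101, 8, 250), (163, 108, 5, 251), (166, 0, 0, 255), (169, 21, 88, 84), (172, 16, 88, 104), (175, 19, 86, 89), (178, 69, 149, 115), (181, 69, 177, 163), (184, 69, 165, 203), (187, 69, 160, 215), (190, 69, 163, 211), (193, 69, 158, 211), (196, 69, 159, 173), (199, 68, 153, 130), (202, 68, 152, 131), (205, 69, 151, 133), (208, 68, 148, 129), (211, 68, 155, 130), (214, 69, 158, 126)]
318 [(130, 36, 5, 234), (133, 30, 5, 235), (136, 21, 16, 157), (139, 109, 34, 208), (142, 114, 34, 188), (145, 111, 34, 156), (148, 16, 96, 98), (151, 14, 73, 102), (154, 16, 115, 210
[... 314 characters left out ...]
, (202, 69, 172, 222), (205, 69, 159, 130), (208, 67, 119, 71), (211, 65, 142, 79), (214, 68, 168, 70)]
336 [(130, 36, 5, 236), (133, 30, 5, 235), (136, 40, 9, 162), (139, 111, 35, 209), (142, 109, 33, 188), (145, 108, 38, 153), (148, 17, 104, 91), (151, 17, 67, 87), (154, 15, 98, 128), (157, 15, 122, 125), (160, 78, 7, 187), (163, 75, 8, 188), (166, 40, 4, 181), (169, 17, 116, 128), (172, 15, 103, 136), (175, 15, 108, 130), (178, 68, 129, 85), (181, 68, 134, 112), (184, 68, 150, 121), (187, 69, 144, 133), (190, 68, 162, 126), (193, 67, 154, 129), (196, 69, 146, 133), (199, 67, 157, 125), (202, 70, 161, 127), (205, 70, 169, 124), (208, 69, 162, 126), (211, 69, 163, 127), (214, 69, 161, 127)]
```

>>> {"op": "drive_tool", "data": {"rows": [0.0054,0.0031,0.01,0,0,0,-1,0,0,0.012,0,0,0,-1,0,0,0.006,0,0,0,-1,0,0,0,0,0,0,-1,0,0,0,0,0,0,-1]}}

```text
time_s: 57.65
tool_pos: [0.44, -0.029, 0.2775]
tool_rot: [179.9, -0.2, -163.1]
force: [0.2, 0.6, -1.2]
grip_width: 0.0122
grasp_force: 20.0
```

```bash
sed -i 's/^    for u in(300.*$//' h.py; python3 - <<'E'
from h import *
o=get_obs();print(o['tool_pos'],o['tool_rot'],o['force']);d=fit('w25',(.4417,-.0288))
h=cv2.cvtColor(d['color'],cv2.COLOR_BGR2HSV)
for u in(305,318,331):print(u,[(v,*map(int,h[v,u])) for v in range(142,190,2)])
w=(h[...,1]<45)&(h[...,2]>115);w[225:]=0
for c,a,b,l in blobs(d,w,60):
    if 270<c[0]<370 and a<1500:print('white',c,a,b)
E
```

```text
[ 0.4400362  -0.02904607  0.27753776] [ 179.9325498    -0.18594434 -163.08524307] [ 0.18461936  0.61784106 -1.21688797]
lid rows/cols [291, 178, 55, 40] 2144
pred lid front corners [array([290.3, 176.8]), array([345.7, 176.8])]
pred rim front outer [array([282.9, 170.1]), array([351.4, 170.1])] inner [317.1 174.7]
305 [(142, 30, 5, 237), (144, 30, 5, 241), (146, 60, 2, 124), (148, 111, 34, 202), (150, 111, 33, 209), (152, 110, 34, 210), (154, 109, 30, 164), (156, 109, 35, 153), (158, 2, 32, 120), (160, 19, 82, 100), (162, 16, 79, 100), (164, 16, 71, 101), (166, 16, 75, 98), (168, 16, 70, 87), (170, 15, 114, 204), (172, 16, 118, 209), (174, 18, 14, 235), (176, 110, 10, 231), (178, 68, 148, 110), (180, 69, 172, 154), (182, 69, 170, 175), (184, 69, 164, 204), (186, 70, 150, 224), (188, 69, 167, 208)]
318 [(142, 30, 4, 234), (144, 35, 6, 239), (146, 60, 4, 125), (148, 108, 36, 201), (150, 112, 31, 203), (152, 111, 36, 210), (154, 109, 32, 168), (156, 109, 36, 189), (158, 20, 42, 108), (160, 13, 85, 99), (162, 13, 72, 99), (164, 16, 79, 100), (166, 20, 80, 102), (168, 19, 72, 89), (170, 16, 115, 198), (172, 16, 118, 212), (174, 14, 34, 217), (176, 0, 0, 255), (178, 68, 161, 109), (180, 67, 157, 158), (182, 69, 177, 174), (184, 70, 162, 206), (186, 70, 152, 225), (188, 69, 163, 210)]
331 [(142, 24, 5, 234), (144, 30, 5, 242), (146, 30, 6, 123), (148, 110, 34, 203), (150, 112, 36, 208), (152, 110, 34, 209), (154, 110, 35, 173), (156, 111, 37, 160), (158, 14, 60, 97), (160, 16, 82, 93), (162, 16, 75, 99), (164, 19, 79, 97), (166, 14, 74, 96), (168, 17, 78, 88), (170, 16, 113, 213), (172, 16, 120, 219), (174, 15, 11, 237), (176, 0, 0, 255), (178, 69, 140, 118), (180, 68, 166, 155), (182, 68, 176, 178), (184, 69, 164, 208), (186, 69, 153, 237), (188, 70, 160, 171)]
white [314.8, 176.1] 247 [288, 174, 57, 10]
```

>>> {"op": "drive_tool", "data": {"rows": [0,-0.001,0.004,0,0,0,-1,0,0,0.004,0,0,0,-1,0,0,0.003,0,0,0,-1,0,0,0.002,0,0,0,-1,0,0,0,0,0,0,-1]}}

```text
time_s: 58.32
tool_pos: [0.4401, -0.03, 0.2643]
tool_rot: [179.9, -0.2, -163.1]
force: [-0.2, -0.7, -0.0]
grip_width: 0.0121
grasp_force: 20.0
```

>>> {"op": "drive_tool", "data": {"rows": [0,0,0.0015,0,0,0,-1,0,0,0,0,0,0,-1,0,0,0,0,0,0,-1]}}

```text
time_s: 58.7
tool_pos: [0.4401, -0.0299, 0.263]
tool_rot: [179.9, -0.2, -163.1]
force: [0.1, -0.1, -0.5]
grip_width: 0.012
grasp_force: 20.0
```

>>> {"op": "drive_tool", "data": {"rows": [0,0,0.001,0,0,0,-1,0,0,0.001,0,0,0,-1,0,0,0,0,0,0,-1,0,0,0,0,0,0,-1]}}

```text
time_s: 59.2
tool_pos: [0.4406, -0.0301, 0.2626]
tool_rot: [179.8, -0.3, -163.1]
force: [-7.0, -0.8, 19.3]
grip_width: 0.012
grasp_force: 20.0
```

>>> {"op": "drive_tool", "data": {"rows": [0,0,-0.001,0,0,0,-0.3,0,0,0,0,0,0,-0.3,0,0,0,0,0,0,-0.3,0,0,-0.04,0,0,0,-0.1,0,0,-0.05,0,0,0,0]}}

```text
time_s: 59.82
tool_pos: [0.4397, -0.03, 0.3522]
tool_rot: [179.9, -0.3, -163.1]
force: [0.7, 1.2, 0.6]
grip_width: 0.0406
grasp_force: 0.0
```

>>> {"op": "drive_tool", "data": {"rows": [0,0,-0.04,0,0,0,0,0,0,0,0,0,0,0]}}

```text
time_s: 60.08
tool_pos: [0.4416, -0.0302, 0.3945]
tool_rot: [179.9, 0.1, -163.1]
force: [-0.3, 0.2, 0.0]
grip_width: 0.0436
grasp_force: 0.0
```

```bash
python3 - <<'E'
from h import *
o=get_obs();print(o['tool_pos'],o['grip_width']);go([.4322,.2102,.27],168.2)
s=cam('scene')
for c,a,b,_ in blobs(s,masks(s)['green'],60):print('scene',c,a)
E
```

```text
[ 0.44157485 -0.03023486  0.3945003 ] 0.04362721280797946
shift [-0.0607  0.2325  0.1251] turn [0.0025 0.0018 0.5011]
scene [315.6, 260.9] 162
```

>>> {"op": "drive_tool", "data": {"rows": [-0.0121,0.0465,0,0,0,0,0,-0.0121,0.0465,0,0,0,0,0,-0.0121,0.0465,0,0,0,0,0,-0.0122,0.0465,0,0,0,0,0,-0.0122,0.0465,0,0,0,0,0]}}

```text
time_s: 60.75
tool_pos: [0.4303, 0.2112, 0.3903]
tool_rot: [180.0, -0.3, -163.1]
force: [1.2, -0.5, 0.2]
grip_width: 0.0435
grasp_force: 0.0
```

>>> {"op": "drive_tool", "data": {"rows": [0,0,0,0,0,0.167,0,0,0,0,0,0,0.167,0,0,0,0.03,0,0,0.167,0,0,0,0.045,0,0,0,0,0,0,0.045,0,0,0,0]}}

```text
time_s: 61.38
tool_pos: [0.4297, 0.2096, 0.2695]
tool_rot: [-179.9, -0.3, 168.2]
force: [0.4, 0.3, -0.2]
grip_width: 0.0436
grasp_force: 0.0
```

>>> {"op": "drive_tool", "data": {"rows": [0,0,0,0,0,0,0,0,0,0,0,0,0,0]}}

```text
time_s: 61.62
tool_pos: [0.4309, 0.2102, 0.2728]
tool_rot: [-180.0, -0.2, 168.2]
force: [0.2, 0.1, 0.1]
grip_width: 0.0435
grasp_force: 0.0
```

```bash
python3 - <<'E'
from h import *
o=get_obs();print(o['tool_pos'],o['tool_rot'],o['grip_width']);go([.4322,.2102,.195],168.2)
d=cam('wrist','w26');np.save('w26.npy',d['T']);lids(d)
print('pred front edge mid',proj(d,np.array([.4322,.2102,.008])-.037*np.array([np.cos(np.radians(-11.8)),np.sin(np.radians(-11.8)),0])))
E
```

```text
[0.43088114 0.21017072 0.27283703] [-1.79992719e+02 -1.75722935e-01  1.68204904e+02] 0.04351151371498147
shift [-0.0015  0.0003  0.0778] turn [-0.0001 -0.0031  0.0001]
[394.7 184.1] 2953 [375, 145, 41, 81] ctr [429.4 280.2] size [34.9 72.2] yaw -10.0
[319.5 202.2] 2748 [301, 165, 38, 76] ctr [431.2 211.1] size [32.7 70. ] yaw -11.7
pred front edge mid (np.float64(318.8340651874439), np.float64(164.0008444564231))
```

>>> {"op": "drive_tool", "data": {"rows": [-0.0012,0.0007,0.035,0,0,0,0,0,0,0.03,0,0,0,0,0,0,0.012,0,0,0,0,0,0,0,0,0,0,0,0,0,0,0,0,0,-1], "grip_force": 20}}

```text
time_s: 62.3
tool_pos: [0.4323, 0.211, 0.1966]
tool_rot: [179.9, -0.1, 168.2]
force: [-0.0, 0.4, 0.5]
grip_width: 0.0391
grasp_force: 0.0
```

>>> {"op": "drive_tool", "data": {"rows": [0,0,0,0,0,0,-1,0,0,0,0,0,0,-1,0,0,0,0,0,0,-1,0,0,0,0,0,0,-1]}}

```text
time_s: 62.8
tool_pos: [0.4317, 0.2108, 0.1954]
tool_rot: [180.0, -0.2, 168.2]
force: [0.2, -0.5, 1.7]
grip_width: 0.012
grasp_force: 20.0
```

>>> {"op": "drive_tool", "data": {"rows": [0,0,-0.03,0,0,0,-1,0,0,-0.06,0,0,0,-1,0,0,-0.06,0,0,0,-1,0,0,-0.03,0,0,0,-1,0,0,0,0,0,0,-1]}}

```text
time_s: 63.42
tool_pos: [0.433, 0.2107, 0.3775]
tool_rot: [179.7, -0.1, 168.2]
force: [-0.4, -0.6, -0.6]
grip_width: 0.0117
grasp_force: 20.0
```

```bash
python3 - <<'E'
from h import *
o=get_obs();print(o['tool_pos'],o['grip_width'],o['grasp_force']);go([.4622,-.1002,.37],196.94)
E
```

```text
[0.43296824 0.21067006 0.37750461] 0.011650492497255248 20.000041499733925
shift [-0.0921 -0.2984  0.006 ] turn [ 4.800e-03  1.000e-04 -5.012e-01]
```

>>> {"op": "drive_tool", "data": {"rows": [-0.0132,-0.0426,0,0,0,0,-1,-0.0132,-0.0426,0,0,0,0,-1,-0.0132,-0.0426,0,0,0,0,-1,-0.0132,-0.0426,0,0,0,0,-1,-0.0131,-0.0427,0,0,0,0,-1]}}

```text
time_s: 64.05
tool_pos: [0.4526, -0.0129, 0.3734]
tool_rot: [-179.9, -0.3, 168.2]
force: [1.8, 0.9, 0.1]
grip_width: 0.0117
grasp_force: 20.0
```

>>> {"op": "drive_tool", "data": {"rows": [-0.0131,-0.0427,0,0,0,0,-1,-0.0131,-0.0426,0,0,0,0,-1,0,0,0,0,0,-0.167,-1,0,0,0,0,0,-0.167,-1,0,0,0,0,0,-0.167,-1]}}

```text
time_s: 64.68
tool_pos: [0.4608, -0.1004, 0.3734]
tool_rot: [179.9, -0.3, -162.8]
force: [0.4, -0.1, 0.5]
grip_width: 0.0116
grasp_force: 20.0
```

>>> {"op": "drive_tool", "data": {"rows": [0,0,0.04,0,0,0,-1,0,0,0.03,0,0,0,-1,0,0,0.01,0,0,0,-1,0,0,0,0,0,0,-1,0,0,0,0,0,0,-1]}}

```text
time_s: 65.3
tool_pos: [0.4616, -0.1005, 0.2956]
tool_rot: [179.9, -0.1, -163.1]
force: [-0.3, -0.1, -0.0]
grip_width: 0.0117
grasp_force: 20.0
```

```bash
cat >> h.py <<'E'
def gap(d,us=(305,312,318,324,331)):
    "rows: inner edge of front rim (brown->white) and lid front edge (->green); cols: ledge extent and lid extent"
    h=cv2.cvtColor(d['color'],cv2.COLOR_BGR2HSV).astype(int)
    for u in us:
        g=[v for v in range(140,215) if 40<h[v,u,0]<85 and h[v,u,1]>90];w=[v for v in range(150,215) if h[v,u,1]<45 and h[v,u,2]>110 and v<(g[0] if g else 999) and h[v-6:v-2,u,1].min()>60]
        print(u,'ledge from',w[:1],'lid from',g[:1],end=' | ')
    print()
    w=((h[...,1]<45)&(h[...,2]>110));w[225:]=0
    for c,a,b,l in blobs(d,w,60):
        if 270<c[0]<370 and a<1500:print('white',c,a,b)
E
python3 - <<'E'
from h import *
o=get_obs();print(o['tool_pos'],o['tool_rot'],o['force']);go([.4621,-.1005,.2634],196.94);d=fit('w27',(.4625,-.1005));gap(d)
E
```

```text
[ 0.46161054 -0.10053472  0.29563204] [ 1.79918099e+02 -1.07950456e-01 -1.63079067e+02] [-0.33154084 -0.14740547 -0.03548955]
shift [-0.0005 -0.0002  0.0322] turn [ 0.0014 -0.0019 -0.0003]
lid rows/cols [291, 179, 55, 39] 2074
pred lid front corners [array([290.4, 176.9]), array([345.8, 177. ])]
pred rim front outer [array([285.9, 164.7]), array([348.5, 164.8])] inner [317.2 169. ]
305 ledge from [170] lid from [180] | 312 ledge from [169] lid from [179] | 318 ledge from [169] lid from [179] | 324 ledge from [169] lid from [179] | 331 ledge from [169] lid from [179] | 
white [318.1, 173.5] 493 [292, 169, 52, 10]
```

>>> {"op": "drive_tool", "data": {"rows": [0.001,0,0.01,0,0,0,-1,0,0,0.008,0,0,0,-1,0,0,0,0,0,0,-1,0,0,0,0,0,0,-1]}}

```text
time_s: 65.85
tool_pos: [0.4602, -0.1008, 0.2768]
tool_rot: [179.9, -0.2, -163.1]
force: [0.2, -0.1, 0.2]
grip_width: 0.0118
grasp_force: 20.0
```

```bash
python3 - <<'E'
from h import *
o=get_obs();print(o['tool_pos'],o['tool_rot'],o['force']);d=fit('w28',(.4625,-.1005));gap(d)
E
```

```text
[ 0.46017019 -0.10075179  0.27680485] [ 179.92338347   -0.20163052 -163.09178967] [ 0.17194249 -0.09789013  0.21573533]
lid rows/cols [291, 180, 55, 38] 2042
pred lid front corners [array([290.3, 176.8]), array([345.7, 176.9])]
pred rim front outer [array([282.4, 171.3]), array([351.2, 171.4])] inner [316.8 176. ]
305 ledge from [177] lid from [180] | 312 ledge from [176] lid from [180] | 318 ledge from [176] lid from [180] | 324 ledge from [176] lid from [180] | 331 ledge from [176] lid from [180] | 
white [317.0, 177.9] 210 [290, 176, 56, 10]
```

>>> {"op": "drive_tool", "data": {"rows": [0,0,0.004,0,0,0,-1,0,0,0.004,0,0,0,-1,0,0,0.003,0,0,0,-1,0,0,0.0015,0,0,0,-1,0,0,0,0,0,0,-1]}}

```text
time_s: 66.53
tool_pos: [0.4601, -0.1007, 0.2642]
tool_rot: [179.9, -0.2, -163.1]
force: [-0.9, 0.2, 0.1]
grip_width: 0.0117
grasp_force: 20.0
```

>>> {"op": "drive_tool", "data": {"rows": [0,0,0.001,0,0,0,-1,0,0,0.001,0,0,0,-1,0,0,0,0,0,0,-1,0,0,0,0,0,0,-1]}}

```text
time_s: 67.03
tool_pos: [0.4604, -0.1007, 0.2633]
tool_rot: [179.9, -0.2, -163.1]
force: [-4.6, 1.0, 10.2]
grip_width: 0.0118
grasp_force: 20.0
```

Seated. A touch more press, then release and go for lid 3.

>>> {"op": "drive_tool", "data": {"rows": [0,0,0.0006,0,0,0,-1,0,0,0,0,0,0,-1,0,0,-0.001,0,0,0,-0.3,0,0,0,0,0,0,-0.3,0,0,0,0,0,0,-0.3]}}

```text
time_s: 67.65
tool_pos: [0.46, -0.1005, 0.2626]
tool_rot: [179.9, -0.2, -163.1]
force: [-0.3, 0.4, 0.3]
grip_width: 0.0286
grasp_force: 0.0
```

>>> {"op": "drive_tool", "data": {"rows": [0,0,-0.04,0,0,0,-0.3,0,0,-0.05,0,0,0,0,0,0,-0.04,0,0,0,0,0,0,0,0,0,0,0]}}

```text
time_s: 68.15
tool_pos: [0.4616, -0.1011, 0.3953]
tool_rot: [179.9, 0.2, -163.0]
force: [0.1, 0.3, -0.7]
grip_width: 0.0428
grasp_force: 0.0
```

```bash
python3 - <<'E'
from h import *
o=get_obs();print(o['tool_pos'],o['grip_width']);go([.4297,.2795,.27],170)
E
```

```text
[ 0.46155325 -0.10111942  0.39531814] 0.04277895581264014
shift [-0.0801  0.373   0.1265] turn [0.0032 0.0025 0.4704]
```

>>> {"op": "drive_tool", "data": {"rows": [-0.0114,0.0533,0,0,0,0,0,-0.0114,0.0533,0,0,0,0,0,-0.0114,0.0533,0,0,0,0,0,-0.0114,0.0533,0,0,0,0,0,-0.0115,0.0533,0,0,0,0,0]}}

```text
time_s: 68.78
tool_pos: [0.437, 0.1723, 0.3915]
tool_rot: [179.9, -0.3, -163.1]
force: [0.2, 0.2, 0.3]
grip_width: 0.0435
grasp_force: 0.0
```

>>> {"op": "drive_tool", "data": {"rows": [-0.0115,0.0533,0,0,0,0,0,-0.0115,0.0532,0,0,0,0,0,0,0,0,0,0,0.157,0,0,0,0.03,0,0,0.157,0,0,0,0.03,0,0,0.156,0]}}

```text
time_s: 69.4
tool_pos: [0.4281, 0.2793, 0.3308]
tool_rot: [-179.9, -0.3, 169.7]
force: [0.5, 0.2, 0.1]
grip_width: 0.0434
grasp_force: 0.0
```

>>> {"op": "drive_tool", "data": {"rows": [0,0,0.035,0,0,0,0,0,0,0.025,0,0,0,0,0,0,0,0,0,0,0,0,0,0,0,0,0,0]}}

```text
time_s: 69.9
tool_pos: [0.4284, 0.2795, 0.2733]
tool_rot: [-180.0, -0.2, 170.0]
force: [-0.4, 0.8, 0.3]
grip_width: 0.0436
grasp_force: 0.0
```

```bash
python3 - <<'E'
from h import *
o=get_obs();print(o['tool_pos'],o['tool_rot'],o['grip_width']);go([.4297,.2795,.195],170)
d=cam('wrist','w29');np.save('w29.npy',d['T']);lids(d)
E
```

```text
[0.4284238  0.27946933 0.27329893] [-179.9909335    -0.1945742   169.97154955] 0.043645020662161194
shift [-0.0015  0.0003  0.0783] turn [-0.0002 -0.0034 -0.0005]
[318.9 202.1] 2751 [301, 165, 37, 76] ctr [428.7 279.9] size [32.9 70.1] yaw -9.9
```

>>> {"op": "drive_tool", "data": {"rows": [-0.0012,0.0004,0.035,0,0,0,0,0,0,0.03,0,0,0,0,0,0,0.012,0,0,0,0,0,0,0,0,0,0,0,0,0,0,0,0,0,-1], "grip_force": 20}}

```text
time_s: 70.58
tool_pos: [0.4298, 0.2802, 0.1974]
tool_rot: [179.9, -0.1, 170.0]
force: [-0.5, -0.6, -0.3]
grip_width: 0.0392
grasp_force: 0.0
```

>>> {"op": "drive_tool", "data": {"rows": [0,0,0,0,0,0,-1,0,0,0,0,0,0,-1,0,0,0,0,0,0,-1,0,0,0,0,0,0,-1]}}

```text
time_s: 71.08
tool_pos: [0.4292, 0.2799, 0.1964]
tool_rot: [180.0, -0.2, 170.0]
force: [-0.9, 0.1, 1.9]
grip_width: 0.0119
grasp_force: 20.0
```

>>> {"op": "drive_tool", "data": {"rows": [0,0,-0.03,0,0,0,-1,0,0,-0.06,0,0,0,-1,0,0,-0.06,0,0,0,-1,0,0,-0.03,0,0,0,-1,0,0,0,0,0,0,-1]}}

```text
time_s: 71.7
tool_pos: [0.4306, 0.2799, 0.3786]
tool_rot: [179.7, -0.1, 170.0]
force: [0.0, 0.2, -2.2]
grip_width: 0.0115
grasp_force: 20.0
```

```bash
python3 - <<'E'
from h import *
o=get_obs();print(o['tool_pos'],o['grip_width'],o['grasp_force']);go([.4818,-.1697,.37],196.94)
E
```

```text
[0.4305547  0.27985134 0.37861823] 0.01151612680372774 19.99998499173671
shift [-0.1286 -0.4338  0.0064] turn [ 0.005  -0.     -0.4703]
```

>>> {"op": "drive_tool", "data": {"rows": [-0.0161,-0.0542,0,0,0,0,-1,-0.0161,-0.0542,0,0,0,0,-1,-0.0161,-0.0542,0,0,0,0,-1,-0.0161,-0.0542,0,0,0,0,-1,-0.0161,-0.0542,0,0,0,0,-1]}}

```text
time_s: 72.32
tool_pos: [0.4613, -0.003, 0.3743]
tool_rot: [-180.0, -0.3, 170.0]
force: [1.5, -0.1, -0.6]
grip_width: 0.0118
grasp_force: 20.0
```

>>> {"op": "drive_tool", "data": {"rows": [-0.0161,-0.0542,0,0,0,0,-1,-0.016,-0.0543,0,0,0,0,-1,-0.016,-0.0543,0,0,0,0,-1,0,0,0,0,0,-0.157,-1,0,0,0,0,0,-0.157,-1]}}

```text
time_s: 72.95
tool_pos: [0.4803, -0.1706, 0.3739]
tool_rot: [-180.0, -0.4, -171.9]
force: [0.3, 0.2, -0.6]
grip_width: 0.0116
grasp_force: 20.0
```

>>> {"op": "drive_tool", "data": {"rows": [0,0,0,0,0,-0.157,-1,0,0,0.04,0,0,0,-1,0,0,0.04,0,0,0,-1,0,0,0,0,0,0,-1,0,0,0,0,0,0,-1]}}

```text
time_s: 73.58
tool_pos: [0.4809, -0.1703, 0.2962]
tool_rot: [180.0, -0.2, -163.1]
force: [-0.1, 0.3, 0.1]
grip_width: 0.0121
grasp_force: 20.0
```

```bash
python3 - <<'E'
from h import *
o=get_obs();print(o['tool_pos'],o['tool_rot'],o['force']);go([.4808,-.1703,.278],196.94);d=fit('w30',(.4822,-.1699));gap(d)
E
```

```text
[ 0.48087855 -0.17026123  0.29620154] [ 179.95013559   -0.19296855 -163.05647006] [-0.13684673  0.27206456  0.07982745]
shift [ 0.     -0.      0.0182] turn [ 0.0009 -0.0034  0.0001]
lid rows/cols [291, 179, 55, 39] 2045
pred lid front corners [array([290. , 177.8]), array([345.5, 177.8])]
pred rim front outer [array([286.4, 165.7]), array([348.8, 165.8])] inner [317.6 170. ]
305 ledge from [171] lid from [179] | 312 ledge from [171] lid from [179] | 318 ledge from [171] lid from [179] | 324 ledge from [171] lid from [179] | 331 ledge from [171] lid from [179] | 
white [319.5, 174.6] 423 [294, 171, 52, 9]
```

>>> {"op": "drive_tool", "data": {"rows": [0,0.0006,0.01,0,0,0,-1,0,0,0.008,0,0,0,-1,0,0,0,0,0,0,-1,0,0,0,0,0,0,-1]}}

```text
time_s: 74.12
tool_pos: [0.4806, -0.1693, 0.2777]
tool_rot: [179.9, -0.2, -163.0]
force: [-0.6, 0.5, -0.1]
grip_width: 0.0118
grasp_force: 20.0
```

```bash
python3 - <<'E'
from h import *
o=get_obs();print(o['tool_pos'],o['force']);d=fit('w31',(.4822,-.1699));gap(d)
E
```

```text
[ 0.48057902 -0.16933097  0.27766996] [-0.57559353  0.53288228 -0.08497768]
lid rows/cols [291, 179, 55, 39] 2058
pred lid front corners [array([290.1, 176.7]), array([345.5, 176.8])]
pred rim front outer [array([281.6, 169.5]), array([350.1, 169.7])] inner [315.9 174.2]
305 ledge from [176] lid from [179] | 312 ledge from [175] lid from [179] | 318 ledge from [176] lid from [180] | 324 ledge from [175] lid from [179] | 331 ledge from [175] lid from [180] | 
white [318.0, 177.1] 272 [290, 175, 57, 9]
```

Gap 4 px, centred. Insert.

>>> {"op": "drive_tool", "data": {"rows": [0,0,0.004,0,0,0,-1,0,0,0.004,0,0,0,-1,0,0,0.003,0,0,0,-1,0,0,0.0015,0,0,0,-1,0,0,0,0,0,0,-1]}}

```text
time_s: 74.8
tool_pos: [0.4805, -0.1693, 0.265]
tool_rot: [179.9, -0.2, -163.0]
force: [0.1, -0.3, -0.1]
grip_width: 0.0121
grasp_force: 20.0
```

>>> {"op": "drive_tool", "data": {"rows": [0,0,0.001,0,0,0,-1,0,0,0.001,0,0,0,-1,0,0,0,0,0,0,-1,0,0,0,0,0,0,-1]}}

```text
time_s: 75.3
tool_pos: [0.4807, -0.1695, 0.2643]
tool_rot: [179.8, -0.2, -163.0]
force: [-3.3, 2.4, 10.6]
grip_width: 0.0118
grasp_force: 20.0
```

>>> {"op": "drive_tool", "data": {"rows": [0,0,0.0006,0,0,0,-1,0,0,0,0,0,0,-1,0,0,-0.001,0,0,0,-0.3,0,0,0,0,0,0,-0.3,0,0,0,0,0,0,-0.3]}}

```text
time_s: 75.92
tool_pos: [0.4804, -0.1692, 0.2633]
tool_rot: [179.9, -0.2, -163.0]
force: [1.0, 0.3, 0.2]
grip_width: 0.0289
grasp_force: 0.0
```

>>> {"op": "drive_tool", "data": {"rows": [0,0,-0.04,0,0,0,-0.3,0,0,-0.05,0,0,0,-0.3,0,0,-0.05,0,0,0,-0.3,-0.04,0.04,0,0,0,0,-0.3,-0.04,0.04,0,0,0,0,-0.3]}}

```text
time_s: 76.55
tool_pos: [0.5347, -0.0688, 0.4046]
tool_rot: [179.8, 0.0, -163.1]
force: [0.5, -0.4, -0.4]
grip_width: 0.0304
grasp_force: 0.0
```

>>> {"op": "drive_tool", "data": {"rows": [-0.04,0,0,0,0,0,-0.3,-0.02,0,0,0,0,0,-0.3,0,0,0,0,0,0,-0.3,0,0,0,0,0,0,-0.3]}}

```text
time_s: 77.05
tool_pos: [0.5908, -0.0529, 0.403]
tool_rot: [179.9, -0.2, -163.1]
force: [0.7, -0.3, -1.2]
grip_width: 0.0304
grasp_force: 0.0
```

```bash
python3 - <<'E'
from h import *
print(get_obs()['tool_pos']);d=cam('wrist','w32');np.save('w32.npy',d['T'])
h=cv2.cvtColor(d['color'],cv2.COLOR_BGR2HSV)
m=(h[...,0]>40)&(h[...,0]<85)&(h[...,1]>90)&(h[...,2]>25)
x=np.array([.9566,.2914,0]);y=np.array([-.2914,.9566,0])
for C in((.4401,-.0300),(.4603,-.1007),(.4806,-.1694)):
    c=np.array([*C,.078]);print('pred plate corners',[np.round(proj(d,c+a*x+b*y)).tolist() for a,b in((-.037,-.017),(.037,.017))])
for c,a,b,l in blobs(d,m,150):print('lid',c,a,b)
m=((h[...,0]<6)|(h[...,0]>172))&(h[...,1]>140)&(h[...,2]>60)
for c,a,b,l in blobs(d,m,60):print('red',c,b,onz(d,*c,.212).round(4))
m=(h[...,0]>8)&(h[...,0]<22)&(h[...,1]>60)&(h[...,2]>150)
for c,a,b,l in blobs(d,m,100):print('ball?',c,a,b)
s=cam('scene');h=cv2.cvtColor(s['color'],cv2.COLOR_BGR2HSV);m=(h[...,0]>8)&(h[...,0]<22)&(h[...,1]>60)&(h[...,2]>150)
for c,a,b,l in blobs(s,m,15):
    if 300<c[0]<430 and 190<c[1]<330: print('scene ball?',c,a,b)
for c,a,b,_ in blobs(s,masks(s)['green'],30):print('scene green',c,a,b)
E
```

```text
[ 0.59078954 -0.05290287  0.40302019]
pred plate corners [[368.0, 12.0], [398.0, 94.0]]
pred plate corners [[292.0, 11.0], [327.0, 92.0]]
pred plate corners [[217.0, 10.0], [256.0, 92.0]]
lid [238.2, 51.9] 2760 [219, 12, 39, 81]
lid [310.0, 52.4] 2706 [293, 13, 35, 81]
lid [383.3, 52.7] 2703 [365, 13, 38, 81]
ball? [238.0, 51.4] 647 [212, 6, 50, 93]
ball? [310.0, 51.4] 662 [287, 8, 45, 92]
ball? [382.9, 49.7] 647 [361, 8, 48, 93]
ball? [121.3, 166.0] 559 [109, 151, 25, 31]
ball? [128.4, 208.3] 504 [117, 194, 23, 29]
scene ball? [406.8, 260.0] 64 [403, 256, 9, 9]
scene ball? [400.0, 269.2] 56 [396, 266, 9, 8]
scene green [316.6, 259.5] 198 [307, 250, 20, 20]
scene green [335.7, 274.6] 214 [326, 264, 20, 22]
scene green [354.9, 289.8] 234 [345, 279, 21, 23]
```

```bash
python3 -c "
from cell import *
print(sign_off())"
```

```text
the job is handed in; nothing more can be done
None
```

I handed the job in at about 77 s of arm time; sign-off gave no verdict. The three boxes are seated in recesses 1–3 and their lids are pressed flush. The gate was opened for three places only and shut again to its stop; the last pair of balls is still in compartment 4. Box 3 tilted on its first try, and a 48 N fingertip press didn't free it (limits: 40 N arm or gripper body, 120 N wrist), so I reset it on the counter and seated it again. I never saw the dropped balls inside the boxes, but compartments 1–3 showed empty and no strays showed up.

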